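Latch the battery pack into the ground station

ROBOT

A 6-joint arm with a two-finger parallel gripper is mounted at the origin on the work surface. World frame = base frame: x ahead of the robot, y to its left, z up, the work surface at z = 0. Lengths are in m, angles in rad, forces in N, time in s.
With the tool pointing down it reaches from about 0.325 to 0.75 m from the base axis. Payload 7.6 kg.
Tool frame: the origin (TCP) lies at the very end of the fingers, on their centre line; the grasp point (between the pads) lies 19 mm behind it; x points along the fingers, z is the direction in which the jaws open and shut, and the axes are right-handed (so a half turn about x gives the same grasp; the last joint's range is limited). The gripper opens to 85 mm and grips with 20 to 120 N. Pads are 22 mm wide; open, the fingers measure 114 mm over their backs; the gripper's body (76 mm by 85 mm) begins 54 mm behind the grasp point. The pads swing forward as they close: fully open they stand 13 mm farther back than shut.
Start: joints at [-1.251, 0.052, 1.401, -0, 1.689, -0.07], TCP at [0.2, -0.486, 0.231] pointing down, gripper open.
Joint ranges: [-2.9, 2.9], [-0.91, 2.17], [0.12, 2.37], [-1.06, 4.2], [0.26, 2.73], [-2.93, 2.93]. Speed limits (rad/s): [2.57, 2.57, 3.01, 3.14, 3.14, 3.14].

INTERFACE

Orientations are given as [roll, pitch, yaw] about the fixed x, y, z axes, in that order (R = Rz(yaw) Ry(pitch) Rx(roll)).
In Python, from plant import get_state, camera, finish_job gives the robot as it stands. The module is installed in compiled form; this text tells all that it offers.
- The arm moves only by the shell command python3 -m pendant 'ROWS' [FORCE]. ROWS is JSON, a list of rows, each an object with "offset": the shift along the tool's x, y, z in mm, a list of three; "spin": the turn about the tool's x in rad; "jaw": the finger opening in mm, from 0 to 85.4. In form: [{"offset": [tx, ty, tz], "spin": spin, "jaw": jaw}, ...]. A call has 1 to 20 rows; each row is the pose to reach, as a shift and turn from the pose measured when the call began, along the tool's axes at that moment; what a row does not reach only later rows make up. A row lasts 1/8 s, in which the tool goes at most 62.5 mm and 10.7 degrees, less where a joint would pass 70% of its speed; a pose out of reach is approached as far as the arm can. A call with a gripper value outside its range is refused whole. The fingers move at their own pace and stop on an object; FORCE is the grip in N (left out, the last holds). Time passes only in rows, so rows that repeat a pose let the fingers close. It gives the time, the measured TCP pose, the force and the opening at its end, in the units of the state.
- get_state(): the state, without advancing time (a new reading comes with each control period).
- camera(name): name is "scene" or "top" or "wrist"; returns a dict with "frame" (384x512x3 uint8, blue, green, red), "camera_matrix" (3x3 intrinsics, pixels), "k1" (the pictures are not rectified: a ray, as slopes to the right and down, at radius r is drawn at 1 + k1 r^2 times it, then the intrinsics apply), "R" (3x3) and "t" (3): a world point X has camera coordinates R X + t. Camera axes: x right, y down, z forward; pixel columns grow to the right and rows downward; lengths in m; the calibration is good to about 2 mm. A picture is of the moment at which its call begins. There is no depth.
- finish_job(): hands the job in, once; it reports no verdict.
The state is a dict: "time": time; "q": joint angles; "qd": joint speeds; "effort": joint torques, N m; "tcp_pos": TCP position; "ee_rot": TCP orientation; "force": force on the tool from outside, world axes, zero at the start; "torque": the same for the moment, N m; "opening": opening from 0.0 (shut) to 1.0 (fully open).
Only numpy, scipy, OpenCV 4.12 (cv2) and the standard library are available. Lean on these libraries where they do the work, as an engineer would, in place of code of your own. Each camera call takes 0.05 s, during which the arm holds its last target.

TASK

Fit the blue battery pack in the open ground-station case: slide it square into the corner between the terminal block and the low side rail, hook the loop of the draw latch on the keeper on top of the pack, then snap the latch lever down over centre until it lies flat, so that the pack is clamped flush against the block and the rail. Leave the grey spare pack, the radio transmitter, the tripod and the screwdriver where they are.

Things in the scene. Friction and masses are not known exactly. Their poses are not given: they have to be found in the camera images.
- case: Fixed black hard case 340 x 250 mm, rim 105 mm high; origin at the centre of its underside. Its flat deck (85 mm above the table, inside 320 x 230 mm) carries the battery bay. Pack fully home: pack centre at x -10, y 15, z 109 mm of this frame, axes parallel to the case's. The lid stands open at the +y edge, leaning back 17 deg, top 340 mm above the table; handle and lid closures at -y are unused.
- block_face (a point): Fence 1: middle of the end face of the terminal block, which looks to the case's -x (case axes; face at case x = 45 mm). The block is 66 mm wide (y), 48 mm high above the deck like the pack, and reaches 65 mm on to +x; the draw latch sits on its top. Two brass spring contacts stand 3 mm proud of the face and push the pack back off it with up to 4 N until it is latched.
- rail_face (a point): Fence 2: middle of the face of the low aluminium side rail on the deck, which looks to the case's -y (case axes; face at case y = 45 mm). The rail is 110 mm long (x), 12 mm high, 8 mm thick.
- pack_center (a point): Centre of the blue battery pack, half-way up; pack axes. Rigid shell 110 (x) x 60 (y) x 48 (z) mm, about 0.7 kg, loose on the deck. Its +x end goes against the terminal block, its +y side against the side rail.
- keeper (a point): Throat centre of the hook-shaped steel keeper on the blue pack (16 mm wide in y), 35 mm to the pack's +x of its centre, 6 mm above its top; pack axes. The post is 2 mm to +x; from it a nose reaches to -x over the throat, ending 3 mm to -x of here, underside 3.5 and top 6.5 mm above here. The bar goes over the nose, down behind it (5 mm or more to -x), then +x under it against the post.
- lever_pivot (a point): Fixed pivot axis (along the case's y) of the latch lever, 10 mm above the terminal block's top, 18 mm to +x of its end face; case axes.
- lever (a joint): Lever angle t, rad. 0 = closed, handle flat, pointing to the case's +x (stop); 1.57 = handle up; opens up and over towards the pack, to 2.6. Stays where it is left (0.03 N m). About 1.4 when the bar is in the throat and the pack home; pressed down from there it stretches the loop's springs (8 N/mm), needs up to 4 N at its end, and snaps shut past dead centre at about 0.4.
- lever_tip (a point): Middle of the steel handle's upper face, 48 mm from the pivot axis. The handle is 24 mm wide (y), 4 mm thick, straight from the pivot, with a short turned-up end beyond this point to 58 mm.
- loop (a joint): Angle u of the loop about its eye on the lever, rad; 0 as latched, grows as the loop folds up. Stays where it is left (0.015 N m). In the case's x-z plane, angles counted from +x towards up: the eye is 14 mm from the lever pivot at angle t - 0.35, and the loop points from eye to bar at angle 3.14 + t - u.
- loop_bar (a point): Centre of the loop's cross bar. The loop is a U of 4 mm steel rod, 36 mm wide outside along the case's y, 28 mm inside, bar 48 mm from the eye axis. It can be pinched across its two sides next to the bar and turns freely about that pinch; moved so, loop and lever both follow.
- spare_center (a point): Centre of the grey spare pack (same size as the blue one) on the table. Bystander.
- radio_center (a point): Centre of the black radio transmitter, 130 x 160 x 60 mm, on the table. Bystander.
- tripod_center (a point): Middle of the small three-legged tripod with a camera, 156 mm tall; 80 mm above its feet. Bystander.
- driver_grip (a point): Grip of the screwdriver on the table. Bystander.
Things that resemble listed ones, but are neither listed nor needed, are in the scene too. What is meant by the part that bears pack_center is not orange or red, and is the smaller of those in its own colour.

How it is judged:
On the way:
1. the loop bar lies in the keeper's throat with the lever still standing (x of loop_bar in the frame of keeper between -0.004 and 0.003 m and z of loop_bar in the frame of keeper between -0.004 and 0.004 m and value of joint lever above 0.6 rad), for 0.2 s.
At the end, for the whole second after the job is handed in: The lever lies flat (within 0.08 rad), the loop bar is in the keeper's throat (within 4 mm), and the blue pack sits on the deck flush against the terminal block (within 2 mm) and the side rail (within 2.5 mm), square within 0.03 rad (value of joint lever below 0.08 rad and x of loop_bar in the frame of keeper between -0.003 and 0.004 m and z of loop_bar in the frame of keeper between -0.004 and 0.004 m and x of pack_center in the frame of case between -0.012 and -0.008 m and y of pack_center in the frame of case between 0.0125 and 0.0175 m and z of pack_center in the frame of case below 0.112 m and angle between the x axis of pack_center and the x axis of case, either way round below 0.03 rad); the robot touches nothing.
It fails at once if the grey spare pack is moved by more than 20 mm (distance of spare_center from where it was at the start of the episode above 0.02 m).
It fails at once if the radio transmitter is moved by more than 20 mm (distance of radio_center from where it was at the start of the episode above 0.02 m).
It fails at once if the tripod is moved by more than 20 mm (distance of tripod_center from where it was at the start of the episode above 0.02 m).
It fails at once if the screwdriver is moved by more than 20 mm (distance of driver_grip from where it was at the start of the episode above 0.02 m).
It also fails if it takes over 58 s, if anything falls off the work surface, if the arm or the gripper's body presses on something with over 40 N, if the wrist force passes 120 N, or if a joint passes its speed limit or range.

## Working session

There is one attempt and no reset: what is moved stays moved. The work goes in short steps, Python scripts to look and compute and a shell command to move; the robot and the scene stay as the last step left them, time stands still between calls to the robot, and variables do not carry over. Pictures are saved under pics/ and viewed, and the job is handed in when it is done.

```bash
ls; mkdir -p pics
python3 - <<'E'
from plant import get_state,camera
import cv2,numpy as np
s=get_state(); print(s)
for n in ["scene","top","wrist"]:
    c=camera(n); cv2.imwrite(f"pics/{n}0.png",c["frame"]); print(n,c["camera_matrix"].tolist(),c["k1"],np.round(c["R"],3).tolist(),np.round(c["t"],3).tolist())
E
```

```text
pics
{'time': 0.0, 'q': array([-1.25129729e+00,  5.28508632e-02,  1.40177911e+00, -1.63438949e-05,
        1.68857536e+00, -7.03006206e-02]), 'qd': array([-7.52938601e-04,  2.81990017e-04,  2.61375640e-04, -3.59038023e-04,
       -6.37174095e-05,  4.40076575e-04]), 'effort': array([ 5.58549687e-05, -3.81663966e+01, -3.60190737e+01, -1.01437693e-04,
        6.16856996e-03, -1.89878006e-05]), 'tcp_pos': array([ 0.19942037, -0.48531423,  0.23043759]), 'ee_rot': array([3.08135804, 1.56918357, 1.90035946]), 'force': array([-0.7197244 , -0.15112738, -0.36889176]), 'torque': array([-0.02280686, -0.00402915,  0.00823838]), 'opening': 1.0026367061814574}
scene [[401.3363671185536, 0.0, 260.58760911246077], [0.0, 401.3363671185536, 188.28116603888645], [0.0, 0.0, 1.0]] -0.05942343980228737 [[0.861, 0.509, -0.002], [0.434, -0.736, -0.519], [-0.266, 0.446, -0.855]] [-0.468, -0.177, 1.351]
top [[471.2184950068485, 0.0, 251.08136697429742], [0.0, 471.2184950068485, 191.92989131118708], [0.0, 0.0, 1.0]] -0.10450268479192484 [[0.014, -1.0, 0.019], [-0.995, -0.015, -0.098], [0.098, -0.018, -0.995]] [-0.024, 0.571, 1.389]
wrist [[265.11728965252956, 0.0, 254.35185781935363], [0.0, 265.11728965252956, 188.89684418946746], [0.0, 0.0, 1.0]] -0.05400148106597061 [[0.38, -0.925, -0.0], [-0.875, -0.359, 0.326], [-0.302, -0.124, -0.945]] [-0.525, -0.042, 0.38]
```

View pics/scene0.png

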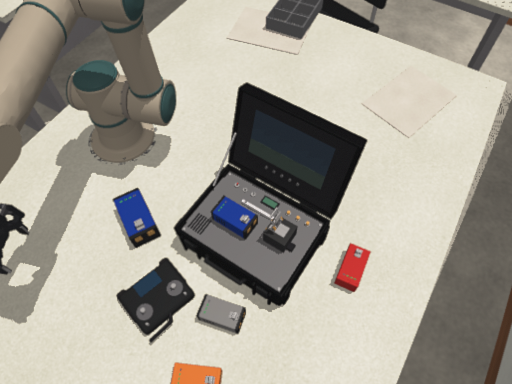

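View pics/top0.png

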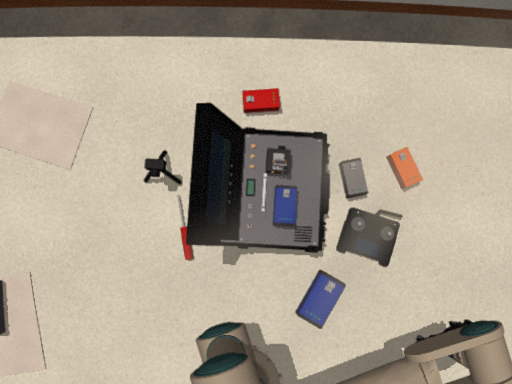

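View pics/wrist0.png

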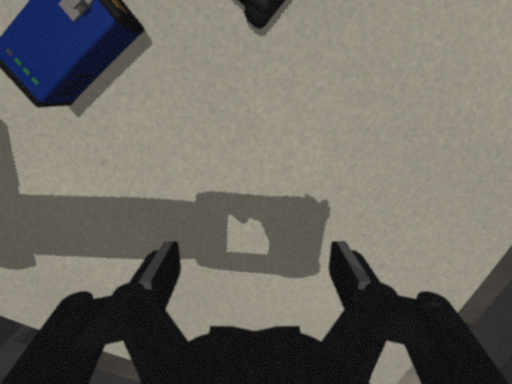

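Candidates for the pack: the blue one in the case (top 285,205), the larger blue one on the table (top 321,299), red (262,100), orange (405,167) and the grey spare (354,178). I choose the smaller blue one, on the deck, and check it in a close crop.

Run:
```python
import cv2
a=cv2.imread("pics/top0.png")[120:255,180:340]; cv2.imwrite("pics/topc.png",cv2.resize(a,None,fx=4.4,fy=4.4,interpolation=cv2.INTER_CUBIC))
a=cv2.imread("pics/scene0.png")[160:300,170:340]; cv2.imwrite("pics/scc.png",cv2.resize(a,None,fx=4.2,fy=4.2,interpolation=cv2.INTER_CUBIC))
```

```text
(no output)
```

View pics/topc.png

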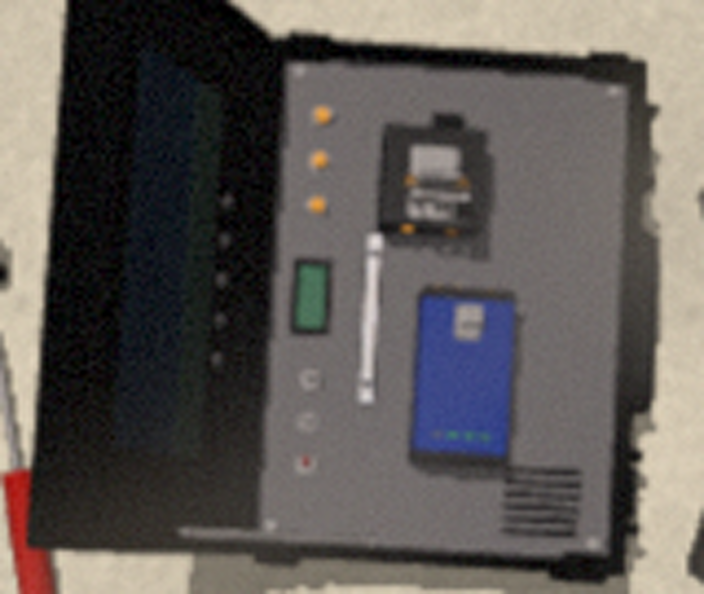

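View pics/scc.png

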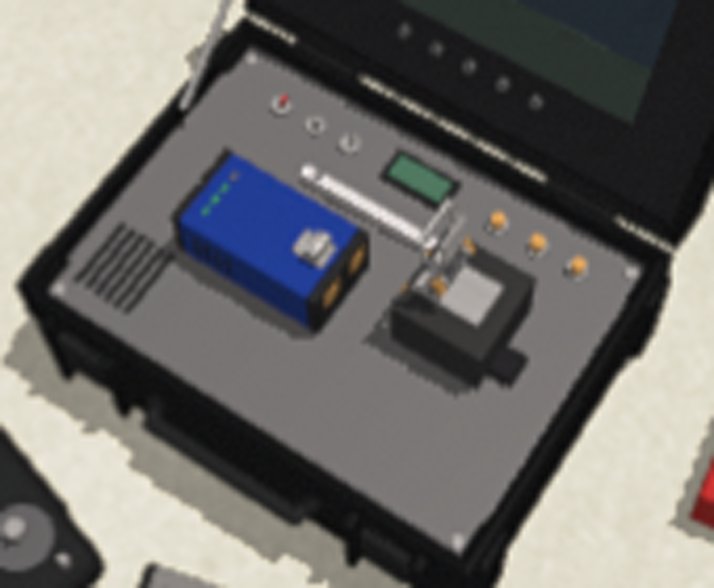

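The crop confirms it: the smaller blue pack, with its keeper (crop 470,320), is on the deck. The block and standing lever (435,180) are ahead in +x, and the silver rail (370,320) is to +y. Next I measure coarsely from the deck screws and the pack's blue top.

```bash
cat > h.py <<'E'
import numpy as np,cv2
from scipy.spatial.transform import Rotation as Ro
from plant import get_state,camera
def ray(c,px):
    K=c["camera_matrix"]; px=np.atleast_2d(np.array(px,float))
    d=np.array([c["k1"]]); u=(px-[K[0,2],K[1,2]])/[K[0,0],K[1,1]]
    r=np.linalg.norm(u,axis=1); x=r.copy()
    for _ in range(30): x=r/(1+c["k1"]*x**2)
    u=u*(x/np.maximum(r,1e-9))[:,None]
    dd=np.c_[u,np.ones(len(u))]@c["R"]; o=-c["R"].T@c["t"]
    return o,dd
def onz(c,px,z):
    o,d=ray(c,px); return o+d*((z-o[2])/d[:,2])[:,None]
def proj(c,X):
    X=np.atleast_2d(X)@c["R"].T+c["t"]; u=X[:,:2]/X[:,2:]; r2=(u**2).sum(1)
    u=u*(1+c["k1"]*r2)[:,None]; K=c["camera_matrix"]
    return np.c_[u[:,0]*K[0,0]+K[0,2],u[:,1]*K[1,1]+K[1,2]]
def tri(cs,pxs):
    A=np.zeros((3,3));b=np.zeros(3)
    for c,p in zip(cs,pxs):
        o,d=ray(c,p); d=d[0]/np.linalg.norm(d[0]); M=np.eye(3)-np.outer(d,d); A+=M;b+=M@o
    return np.linalg.solve(A,b)
def T():
    s=get_state(); return s["tcp_pos"],Ro.from_euler("xyz",s["ee_rot"]).as_matrix(),s
def bluemask(f):
    hsv=cv2.cvtColor(f,cv2.COLOR_BGR2HSV); return cv2.inRange(hsv,(108,110,60),(130,255,255))
E
python3 - <<'E'
from h import *
np.set_printoptions(precision=4,suppress=True)
c=camera("top")
sc=np.array([(297,70),(614,90),(593,543),(270,525)])/4.4+[180,120]-.4
P=onz(c,sc,.085); print(P, P.mean(0))
for a,b in((0,3),(1,2)): v=P[a]-P[b]; print("yaw",np.arctan2(v[1],v[0]))
for a,b in((0,1),(3,2)): v=P[a]-P[b]; print("yaw",np.arctan2(-v[0],v[1]))
rl=np.array([(375,242),(366,395)])/4.4+[180,120]-.4; R=onz(c,rl,.097); v=R[0]-R[1]; print("rail",R,np.arctan2(v[1],v[0]))
m=bluemask(c["frame"]); m[:, :250]=0; m[240:]=0
n,l,st,ce=cv2.connectedComponentsWithStats(m); print(st)
i=1+st[1:,4].argmax(); cnt=max(cv2.findContours((l==i).astype(np.uint8),0,2)[0],key=cv2.contourArea)
r=cv2.minAreaRect(cnt); print(r); b=onz(c,cv2.boxPoints(r),.133); print(b,b.mean(0))
p,R,s=T(); print(p);print(R)
E
```

```text
[[ 0.731  -0.0005  0.085 ]
 [ 0.7215 -0.2122  0.085 ]
 [ 0.4207 -0.1982  0.085 ]
 [ 0.4298  0.0127  0.085 ]] [ 0.5757 -0.0996  0.085 ]
yaw -0.04383034964091176
yaw -0.04652350009830861
yaw -0.04471572629280419
yaw -0.04314836228381132
rail [[ 0.6148 -0.053   0.097 ]
 [ 0.5146 -0.0483  0.097 ]] -0.04755548076861441
[[     0      0    512    384 195965]
 [   274    187     22     37    643]]
((284.8835144042969, 204.9468536376953), (21.166494369506836, 35.38847351074219), 2.726310968399048)
[[ 0.4775 -0.0768  0.133 ]
 [ 0.5761 -0.0806  0.133 ]
 [ 0.5742 -0.1398  0.133 ]
 [ 0.4755 -0.1356  0.133 ]] [ 0.5258 -0.1082  0.133 ]
[ 0.1995 -0.4854  0.2308]
[[-0.0003  0.925   0.38  ]
 [ 0.0009  0.38   -0.925 ]
 [-1.      0.     -0.0009]]
```

```bash
R='{"offset":[-70,422,-237],"spin":0.433,"jaw":85}'; true; python3 -m pendant '[{"offset":[-70,50,-30],"spin":0.1,"jaw":85},{"offset":[-70,100,-57],"spin":0.2,"jaw":85},{"offset":[-70,150,-85],"spin":0.3,"jaw":85},{"offset":[-70,200,-112],"spin":0.433,"jaw":85},{"offset":[-70,250,-140],"spin":0.433,"jaw":85},{"offset":[-70,300,-168],"spin":0.433,"jaw":85},{"offset":[-70,350,-196],"spin":0.433,"jaw":85},{"offset":[-70,400,-225],"spin":0.433,"jaw":85},{"offset":[-70,422,-237],"spin":0.433,"jaw":85},{"offset":[-70,422,-237],"spin":0.433,"jaw":85},{"offset":[-70,422,-237],"spin":0.433,"jaw":85}]'
python3 - <<'E'
from h import *
c=camera("wrist"); cv2.imwrite("pics/w1.png",cv2.resize(c["frame"],None,fx=1.55,fy=1.55)); np.savez("w1.npz",**{k:c[k] for k in c})
E
```

```text
time: 1.58
tcp_pos: [0.4994, -0.1065, 0.3009]
ee_rot: [-2.261, 1.57, 2.407]
force: [0.5, 0.8, 0.3]
opening: 0.991
```

View pics/w1.png

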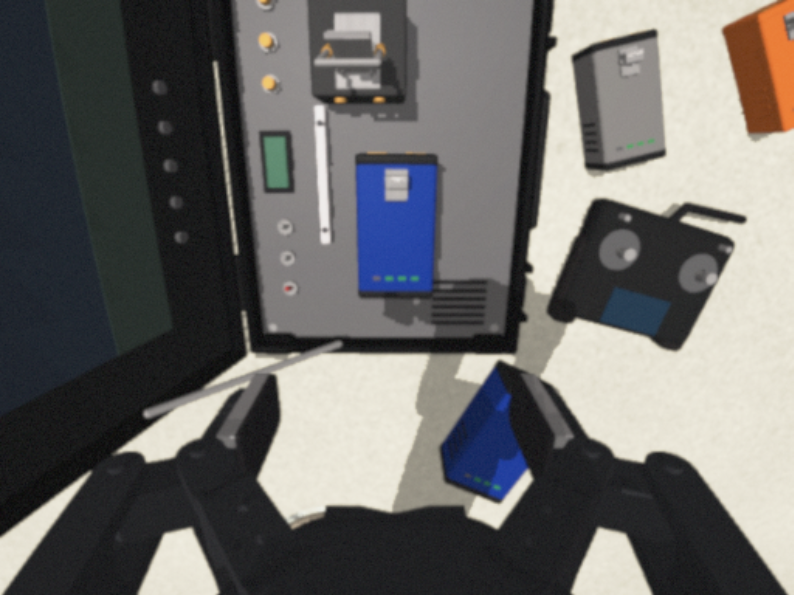

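The wrist view shows the pack (395,228 px at 1.55x), the rail (322,175), the block with the latch (358,50), the lid stay (240,380), and the bystanders off to the right. I localise these points.

Run:
```python
from h import *
np.set_printoptions(precision=4,suppress=True)
c=dict(np.load("w1.npz"))
o=np.array([.5757,-.0996]); 
def case(P,y=-.0445):
    M=np.array([[np.cos(y),np.sin(y)],[-np.sin(y),np.cos(y)]]); return (P[:,:2]-o)@M.T
P=onz(c,np.array([(320,107),(325,243)])/1.55,.097); v=P[0]-P[1]; print("rail",P,np.arctan2(v[1],v[0]),np.linalg.norm(v),case(P))
P=onz(c,np.array([(312,101),(404,101)])/1.55,.133); print("block front top",P,case(P))
P=onz(c,np.array([(357,155),(437,155),(434,296),(358,296)])/1.55,.133); print("pack",P,P.mean(0),case(P)); print(np.arctan2((P[0]-P[3])[1],(P[0]-P[3])[0]),np.arctan2((P[1]-P[2])[1],(P[1]-P[2])[0]))
P=onz(c,np.array([(273,328),(494,328)])/1.55,.085); print("screws",case(P))
f=c["frame"]; cv2.imwrite("pics/w1c.png",cv2.resize(f[0:200,190:290],None,fx=4,fy=3)[:600] if 0 else cv2.resize(f[0:200,140:300],None,fx=3,fy=3,interpolation=cv2.INTER_CUBIC))
m=bluemask(f); n,l,st,ce=cv2.connectedComponentsWithStats(m)
for i in range(1,n):
    if st[i,4]>500: r=cv2.minAreaRect(max(cv2.findContours((l==i).astype(np.uint8),0,2)[0],key=cv2.contourArea)); b=onz(c,cv2.boxPoints(r),.133); print(st[i],r,case(b),b.mean(0))
```

```text
rail [[ 0.6197 -0.0542  0.097 ]
 [ 0.5118 -0.0479  0.097 ]] -0.05763884233659708 0.10801390022062703 [[ 0.0419  0.0473]
 [-0.0661  0.0488]]
block front top [[ 0.6201 -0.0548  0.133 ]
 [ 0.617  -0.1187  0.133 ]] [[ 0.0423  0.0467]
 [ 0.0421 -0.0173]]
pack [[ 0.5825 -0.0836  0.133 ]
 [ 0.58   -0.1411  0.133 ]
 [ 0.4724 -0.1374  0.133 ]
 [ 0.4751 -0.0766  0.133 ]] [ 0.5275 -0.1097  0.133 ] [[ 0.0061  0.0163]
 [ 0.0061 -0.0413]
 [-0.1015 -0.0424]
 [-0.1015  0.0185]]
-0.06459591985757192 -0.03409845154392615
screws [[-0.1509  0.1051]
 [-0.1508 -0.1057]]
[ 230  105   52   84 3750] ((255.5, 146.5), (83.0, 51.0), 90.0) [[ 0.0007  0.0168]
 [ 0.0007 -0.0404]
 [-0.0976 -0.0435]
 [-0.0976  0.0195]] [ 0.5268 -0.1093  0.133 ]
[ 286  238   55   85 2530] ((319.78582763671875, 283.2745056152344), (53.38434600830078, 74.97264862060547), 34.38034439086914) [[-0.2692 -0.0431]
 [-0.1667 -0.0963]
 [-0.215  -0.1627]
 [-0.329  -0.1134]] [ 0.3263 -0.1925  0.133 ]
```

View pics/w1c.png

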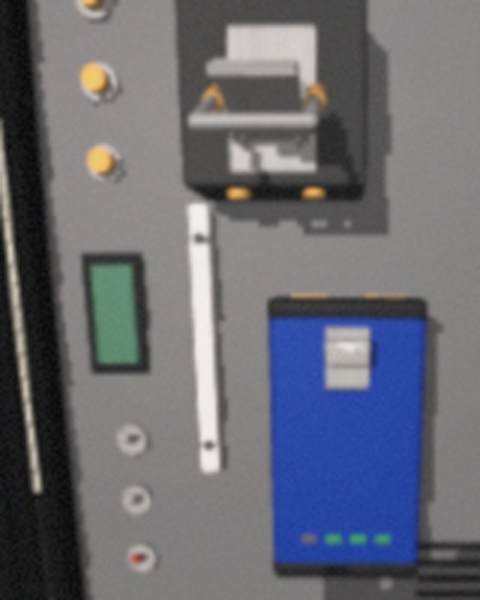

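```bash
cat >> h.py <<'E'
CO=np.array([.5757,-.0996]); CY=-.0455
CM=np.array([[np.cos(CY),-np.sin(CY)],[np.sin(CY),np.cos(CY)]])
def off(world):
    p,R,s=T(); return np.round((R.T@(np.array(world)-p))*1000,1)
def spin_needed(yaw=CY):
    p,R,s=T(); # want tool z = -case y
    cur=np.arctan2(R[1,2],R[0,2]); des=np.arctan2(-np.cos(yaw),np.sin(yaw)); return -(des-cur)
def c2w(x,y,z): return np.r_[CO+CM@[x,y],z]
def w2c(P): P=np.atleast_2d(P); return np.c_[(P[:,:2]-CO)@CM,P[:,2]]
E
python3 - <<'E'
from h import *
print(spin_needed(), off([.5072,-.1085,.16]), off([.5072,-.1085,.101])); print(T()[1].round(4))
E
```

```text
0.001208914895002744 [141.1   8.    1.5] [200.1   8.    1.6]
[[-4.00e-04  9.99e-01 -4.43e-02]
 [ 7.00e-04 -4.43e-02 -9.99e-01]
 [-1.00e+00 -5.00e-04 -6.00e-04]]
```

```bash
python3 -m pendant '[{"offset":[50,8,1.5],"spin":0,"jaw":85},{"offset":[100,8,1.5],"spin":0,"jaw":85},{"offset":[145,8,1.5],"spin":0,"jaw":85},{"offset":[175,8,1.5],"spin":0,"jaw":85},{"offset":[200,8,1.5],"spin":0,"jaw":85},{"offset":[200,8,1.5],"spin":0,"jaw":85}]' 40
python3 - <<'E'
from h import *
c=camera("wrist"); cv2.imwrite("pics/w2.png",c["frame"])
E
```

```text
time: 2.38
tcp_pos: [0.5056, -0.109, 0.0993]
ee_rot: [-1.896, 1.566, 2.771]
force: [-0.6, 0.1, -0.5]
opening: 0.993
```

View pics/w2.png

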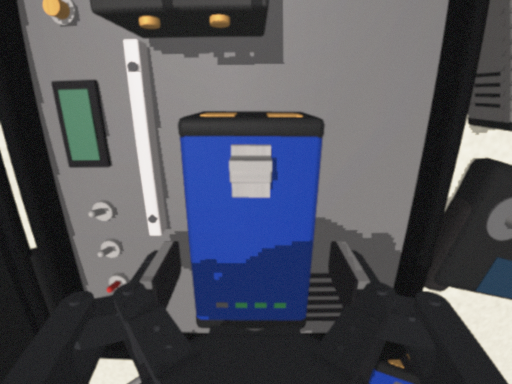

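The fingers straddle the pack (top at 250,215 px), with the rail at the left (145,140). I close the jaws.

```bash
python3 -m pendant '[{"offset":[0,0,0],"spin":0,"jaw":66},{"offset":[0,0,0],"spin":0,"jaw":58},{"offset":[0,0,0],"spin":0,"jaw":52},{"offset":[0,0,0],"spin":0,"jaw":52},{"offset":[0,0,0],"spin":0,"jaw":52}]' 40
python3 - <<'E'
from h import *
c=camera("wrist"); cv2.imwrite("pics/w3.png",c["frame"]); print(spin_needed(),T()[0])
E
```

```text
time: 3.05
tcp_pos: [0.5075, -0.1092, 0.1033]
ee_rot: [1.956, 1.569, 0.339]
force: [-1.5, 1.8, 5.7]
opening: 0.697
-0.00016342150630754837 [ 0.50751546 -0.10918492  0.10326263]
```

View pics/w3.png

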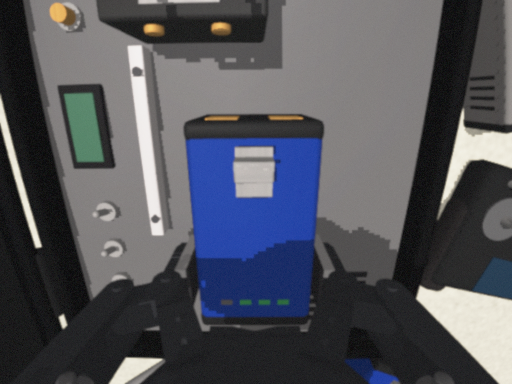

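```bash
python3 -m pendant '[{"offset":[0,5,-5],"spin":0,"jaw":52},{"offset":[0,11,-10],"spin":0,"jaw":52},{"offset":[0,17,-15],"spin":0,"jaw":52},{"offset":[0,23,-20],"spin":0,"jaw":52},{"offset":[0,28,-23],"spin":0,"jaw":52},{"offset":[0,28,-23],"spin":0,"jaw":52}]' 40
python3 - <<'E'
from h import *
c=camera("wrist"); cv2.imwrite("pics/w4.png",cv2.resize(c["frame"][:300],None,fx=1.5,fy=1.5)); print(spin_needed(),T()[0])
c=camera("scene"); cv2.imwrite("pics/s4.png",cv2.resize(c["frame"][160:300,170:340],None,fx=4.2,fy=4.2,interpolation=2))
E
```

```text
time: 3.85
tcp_pos: [0.5374, -0.0868, 0.1033]
ee_rot: [2.027, 1.567, 0.411]
force: [2.7, 0.9, -1.6]
opening: 0.692
0.00044390374875935557 [ 0.53725152 -0.08689743  0.10331091]
```

View pics/w4.png

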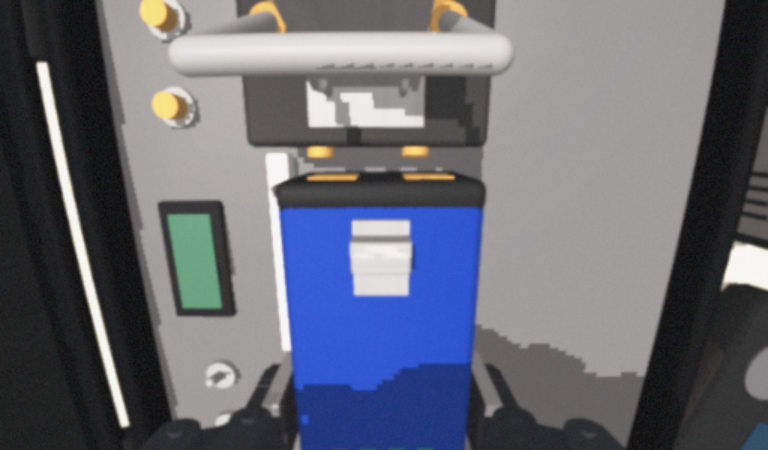

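View pics/s4.png

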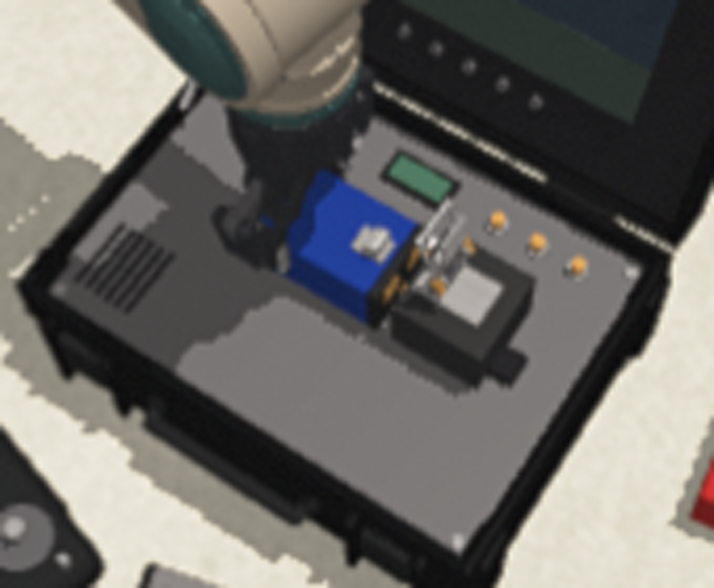

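The pack is a few mm short of the rail (275,250) and the block (365,140). I push gently against the rail while watching the force.

```bash
python3 -m pendant '[{"offset":[0,1,-1.5],"spin":0,"jaw":52},{"offset":[0,2,-3],"spin":0,"jaw":52},{"offset":[0,3,-3.5],"spin":0,"jaw":52},{"offset":[0,4,-4],"spin":0,"jaw":52},{"offset":[0,4,-4],"spin":0,"jaw":52}]' 40; python3 -m pendant '[{"offset":[0,1,-0.5],"spin":0,"jaw":52},{"offset":[0,2,-1],"spin":0,"jaw":52},{"offset":[0,2,-1],"spin":0,"jaw":52}]' 40
```

```text
time: 4.58
tcp_pos: [0.5411, -0.0831, 0.1033]
ee_rot: [2.139, 1.568, 0.523]
force: [-5.7, -1.1, -0.4]
opening: 0.693
time: 4.95
tcp_pos: [0.5422, -0.083, 0.1033]
ee_rot: [3.033, 1.571, 1.416]
force: [-10.2, -4.3, 2.8]
opening: 0.695
```

```bash
python3 -m pendant '[{"offset":[0,1,-0.5],"spin":0,"jaw":52},{"offset":[0,2,-1],"spin":0,"jaw":52},{"offset":[0,3,-1],"spin":0,"jaw":52},{"offset":[0,3,-1],"spin":0,"jaw":52}]' 40;  python3 - <<'E'
from h import *
c=camera("wrist"); cv2.imwrite("pics/w5.png",cv2.resize(c["frame"][:300],None,fx=1.5,fy=1.5)); print(spin_needed(),T()[0])
c=camera("top"); cv2.imwrite("pics/t5.png",cv2.resize(c["frame"][120:255,180:340],None,fx=4.4,fy=4.4,interpolation=2))
E
```

```text
time: 5.45
tcp_pos: [0.5443, -0.0831, 0.1034]
ee_rot: [-1.095, 1.568, -2.713]
force: [-10.0, -4.9, 3.2]
opening: 0.695
-0.0016274968208629392 [ 0.54434882 -0.08305028  0.10342122]
```

View pics/w5.png

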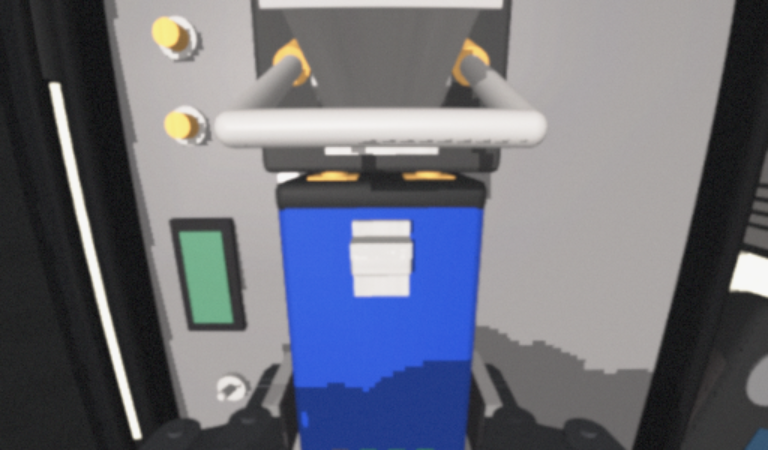

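```bash
python3 -m pendant '[{"offset":[0,1.5,-0.5],"spin":0,"jaw":52},{"offset":[0,3,-0.5],"spin":0,"jaw":52},{"offset":[0,4,-0.5],"spin":0,"jaw":52},{"offset":[0,4,-0.5],"spin":0,"jaw":52}]' 40;  python3 - <<'E'
from h import *
c=camera("wrist"); cv2.imwrite("pics/w6.png",cv2.resize(c["frame"][:300],None,fx=1.5,fy=1.5)); print(spin_needed(),T()[0],T()[2]["force"])
E
```

```text
time: 6.05
tcp_pos: [0.5471, -0.0832, 0.1035]
ee_rot: [-1.275, 1.565, -2.893]
force: [-12.3, -3.4, 3.7]
opening: 0.691
-0.002382055586963139 [ 0.54713131 -0.08316842  0.10346857] [-13.59079064  -3.92306561   4.4409096 ]
```

View pics/w6.png

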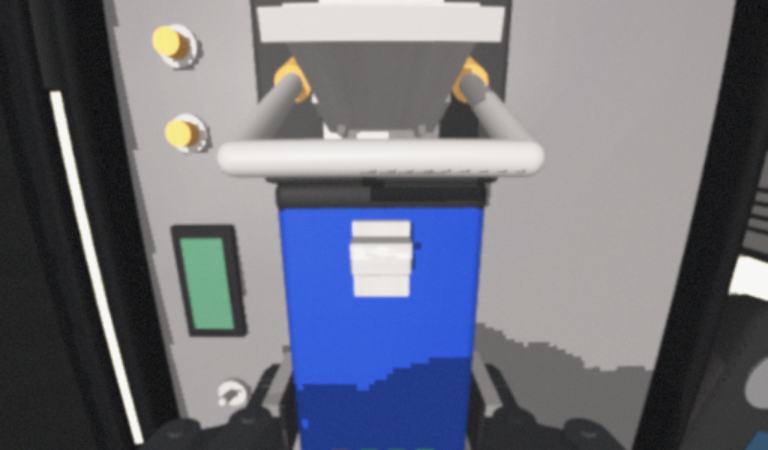

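```bash
python3 -m pendant '[{"offset":[0,2,-1],"spin":0,"jaw":52},{"offset":[0,3,-1],"spin":0,"jaw":52},{"offset":[0,3,-1],"spin":0,"jaw":52}]' 40;  python3 -m pendant '[{"offset":[0,3,-1],"spin":0,"jaw":52},{"offset":[0,3,-1],"spin":0,"jaw":52},{"offset":[0,3,-1],"spin":0,"jaw":52}]' 40;  python3 - <<'E'
from h import *
c=camera("wrist"); cv2.imwrite("pics/w7.png",cv2.resize(c["frame"][:300],None,fx=1.5,fy=1.5)); print(spin_needed(),T()[0],T()[2]["force"])
E
```

```text
time: 6.48
tcp_pos: [0.5472, -0.0829, 0.1035]
ee_rot: [-1.388, 1.557, -3.008]
force: [-23.2, -4.0, 9.8]
opening: 0.7
time: 6.85
tcp_pos: [0.5471, -0.0829, 0.1036]
ee_rot: [-1.403, 1.549, -3.024]
force: [-25.2, -4.4, 10.3]
opening: 0.698
-0.004370125007714609 [ 0.54714086 -0.08287026  0.10355008] [-24.2251352   -4.33884      9.87956255]
```

View pics/w7.png

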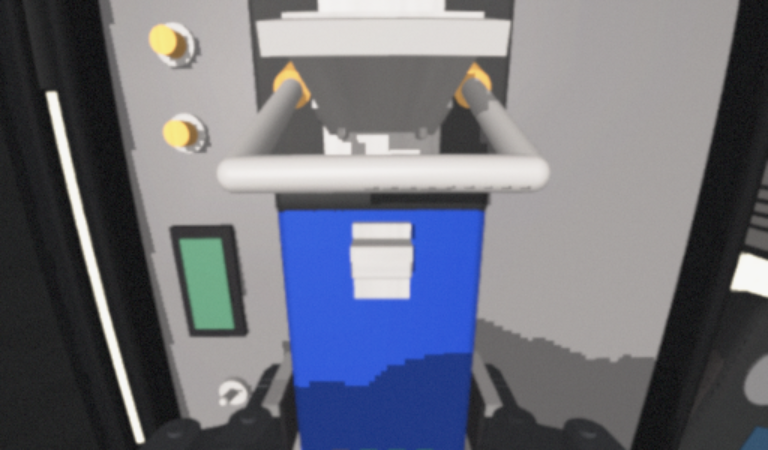

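```bash
python3 -m pendant '[{"offset":[0,-0.5,0],"spin":0,"jaw":52},{"offset":[0,-0.5,0],"spin":0,"jaw":62},{"offset":[0,-0.5,0],"spin":0,"jaw":70},{"offset":[0,-0.5,0],"spin":0,"jaw":70}]' 40;  python3 - <<'E'
from h import *
c=camera("wrist"); cv2.imwrite("pics/w8.png",cv2.resize(c["frame"][:300],None,fx=1.5,fy=1.5)); print(spin_needed(),T()[0],T()[2]["force"])
E
```

```text
time: 7.4
tcp_pos: [0.5469, -0.0826, 0.1037]
ee_rot: [-1.405, 1.549, -3.026]
force: [-0.0, 0.6, -0.3]
opening: 0.817
-0.0041746893822072195 [ 0.5468686  -0.08272412  0.10362897] [0.60501924 0.37403995 0.04919923]
```

View pics/w8.png

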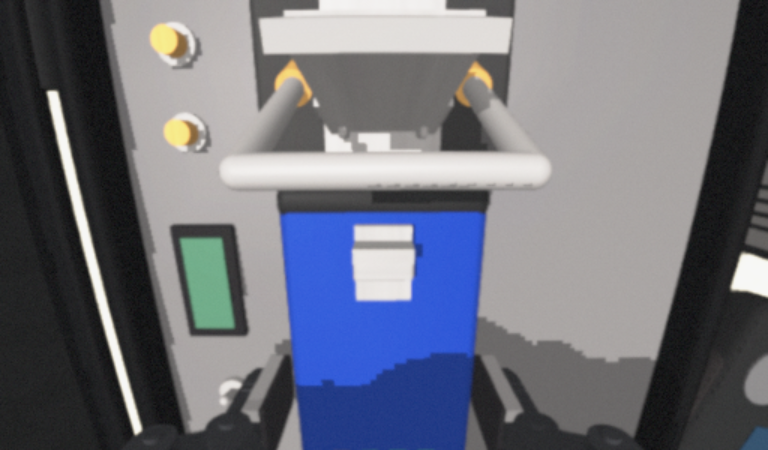

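```bash
python3 -m pendant '[{"offset":[-40,0,0],"spin":0,"jaw":70},{"offset":[-90,-10,0],"spin":0,"jaw":70},{"offset":[-130,-20,0],"spin":0,"jaw":60},{"offset":[-130,-20,0],"spin":0,"jaw":60},{"offset":[-130,-20,0],"spin":0,"jaw":60}]' 40;  python3 - <<'E'
from h import *
c=camera("wrist"); np.savez("w9.npz",**c); cv2.imwrite("pics/w9.png",cv2.resize(c["frame"][:200,150:350],None,fx=3.5,fy=3,interpolation=2)); print(spin_needed(),T()[0],T()[2]["force"])
E
```

```text
time: 8.07
tcp_pos: [0.5296, -0.0813, 0.2332]
ee_rot: [-1.42, 1.548, -3.04]
force: [-0.3, 0.1, -0.8]
opening: 0.702
-0.004042534486689009 [ 0.52937716 -0.08124779  0.23249261] [ 0.05747038  0.04364014 -0.46243546]
```

View pics/w9.png

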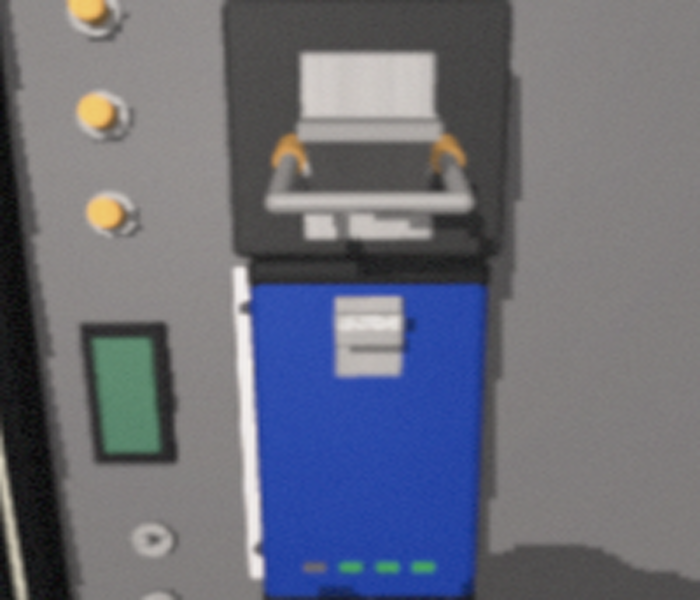

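Run:
```python
from h import *
np.set_printoptions(precision=4,suppress=True)
c1=dict(np.load("w1.npz")); c9=dict(np.load("w9.npz"))
A1=lambda x,y:np.array([x/3+140,y/3]); A9=lambda x,y:np.array([x/3.5+150,y/3])
def show(n,p1,p9):
    P=tri([c1,c9],[A1(*p1),A9(*p9)]); print(n,P,w2c(P), proj(c1,P)-A1(*p1),proj(c9,P)-A9(*p9)); return P
L=show("barL",(190,119),(268,203)); R=show("barR",(318,119),(473,201)); print(np.linalg.norm(L-R))
show("tipL",(208,70),(299,130)); show("tipR",(297,70),(441,130))
# keeper & edges
for n,p,z in [("packfrontL",(250,262),.133),("packfrontR",(488,262),.133),("blockL",(238,250),.133),("blockR",(496,250),.133),("nose tip L",(336,348),.1455),("nose R",(403,348),.1455),("keeper post top L",(336,318),.1455),("railtopnear",(257,578),.097),("railfar",(241,268),.097),("packL near",(268,596),.133),("packR near",(470,596),.133)]:
    print(n,w2c(onz(c9,A9(*p),z)))
c=camera("scene"); np.savez("s9.npz",**c); cv2.imwrite("pics/s9.png",cv2.resize(c["frame"][180:270,210:320],None,fx=6.5,fy=6.5,interpolation=2))
c=camera("top"); np.savez("t9.npz",**c); cv2.imwrite("pics/t9.png",cv2.resize(c["frame"][140:230,240:340],None,fx=6.5,fy=6.5,interpolation=2))
```

```text
barL [ 0.6313 -0.0703  0.2009] [[0.0543 0.0318 0.2009]] [[-0.2831  0.2359]] [[ 0.3927 -0.3197]]
barR [ 0.6301 -0.1055  0.1985] [[ 0.0546 -0.0034  0.1985]] [[-0.0878  0.1292]] [[ 0.129  -0.1701]]
0.035274123269857995
tipL [ 0.645  -0.0758  0.1949] [[0.0681 0.0269 0.1949]] [[ 0.1427 -0.1894]] [[-0.2025  0.2555]]
tipR [ 0.6438 -0.1004  0.1946] [[0.0681 0.0023 0.1946]] [[ 0.1131 -0.2105]] [[-0.1695  0.2805]]
packfrontL [[0.0439 0.0432 0.133 ]]
packfrontR [[ 0.0437 -0.0148  0.133 ]]
blockL [[0.0472 0.046  0.133 ]]
blockR [[ 0.0469 -0.0166  0.133 ]]
nose tip L [[0.021  0.0223 0.1455]]
nose R [[0.0209 0.0063 0.1455]]
keeper post top L [[0.029  0.0222 0.1455]]
railtopnear [[-0.0661  0.05    0.097 ]]
railfar [[0.0426 0.0499 0.097 ]]
packL near [[-0.0586  0.0428  0.133 ]]
packR near [[-0.059  -0.0138  0.133 ]]
```

View pics/s9.png

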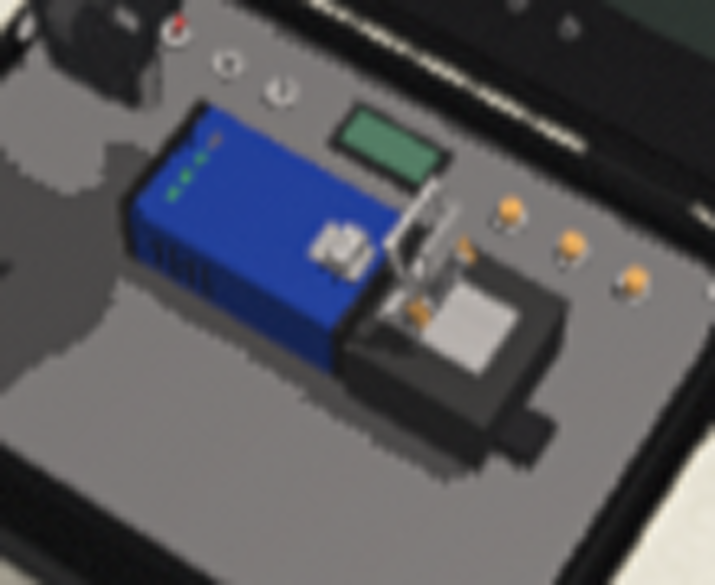

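View pics/t9.png

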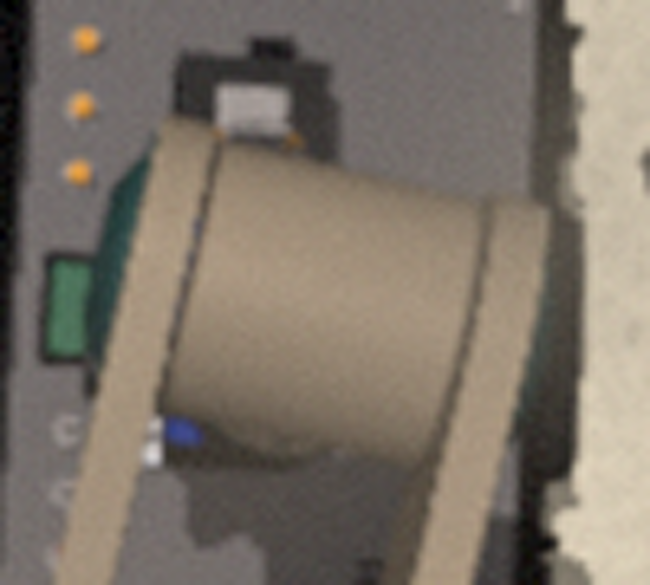

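Run:
```python
from h import *
np.set_printoptions(precision=4,suppress=True)
c1=dict(np.load("w1.npz")); c9=dict(np.load("w9.npz"))
# hand-eye from w9 pose
p9=np.array([.52937716,-.08124779,.23249261]);R9=Ro.from_euler("xyz",T()[2]["ee_rot"]).as_matrix()
Rct=c9["R"]@R9; tct=c9["R"]@p9+c9["t"]; print("cam in tool",-Rct.T@tct)
p8=np.array([.5468686,-.08272412,.10362897]);R8=Ro.from_euler("xyz",[-1.405,1.549,-3.026]).as_matrix()
c8=dict(c9); c8["R"]=Rct@R8.T; c8["t"]=tct-c8["R"]@p8
# check w/ keeper nose tip corners (w8 crop 1.5): (352,280?)
for q in [(281,211),(487,211)]: print("blue front edge w8",w2c(onz(c8,np.array(q)/1.5,.133)))
for q in [(250,283),(488,283)]: print("blue front edge w9",w2c(onz(c9,[q[0]/3.5+150,q[1]/3],.133)))
for side,a,b,d in [("L",(190,119),(268,203),(221,172)),("R",(318,119),(473,201),(551,170))]:
    px=[np.array(a)/3+[140,0],np.array([b[0]/3.5+150,b[1]/3]),np.array(d)/1.5]
    P=tri([c1,c9,c8],px); print(side,w2c(P),[ (proj(c,P)-q)[0] for c,q in zip([c1,c9,c8],px)])
    P=tri([c9,c8],px[1:]); print(" ",w2c(P))
P=off(c2w(.054,.0150,.230)); print(P, off(c2w(.054,.0150,.195)), spin_needed())
p,R,_=T(); print(R)
```

```text
cam in tool [-0.1429  0.084   0.    ]
blue front edge w8 [[0.0384 0.0434 0.133 ]]
blue front edge w8 [[ 0.038  -0.0146  0.133 ]]
blue front edge w9 [[0.0382 0.0435 0.133 ]]
blue front edge w9 [[ 0.038 -0.015  0.133]]
L [[0.0541 0.0317 0.2026]] [array([-0.5411, -0.0512]), array([ 0.2908, -0.3778]), array([1.9581, 1.481 ])]
  [[0.0542 0.032  0.2022]]
R [[ 0.0544 -0.0033  0.1999]] [array([-0.216,  0.125]), array([0.2622, 0.0841]), array([ 0.227, -0.87 ])]
  [[ 0.0543 -0.0031  0.2005]]
[ -0.1 101.2   0.8] [ 34.8 102.    0.7] -0.0040588479049878945
[[-0.0245  0.9985 -0.0495]
 [-0.0019 -0.0496 -0.9988]
 [-0.9997 -0.0243  0.0031]]
```

```bash
python3 -m pendant '[{"offset":[-5,40,0.8],"spin":-0.004,"jaw":60},{"offset":[-5,80,0.8],"spin":-0.004,"jaw":60},{"offset":[-2,101,0.8],"spin":-0.004,"jaw":60},{"offset":[-2,101,0.8],"spin":-0.004,"jaw":60},{"offset":[15,101,0.8],"spin":-0.004,"jaw":60},{"offset":[34,102,0.7],"spin":-0.004,"jaw":60},{"offset":[34,102,0.7],"spin":-0.004,"jaw":60},{"offset":[34,102,0.7],"spin":-0.004,"jaw":60}]' 25;  python3 - <<'E'
from h import *
p=T()[0]; print(w2c(p))
c=camera("wrist"); np.savez("w10.npz",**c); cv2.imwrite("pics/w10.png",cv2.resize(c["frame"],None,fx=1.5,fy=1.5)); print(spin_needed(),T()[0],T()[2]["force"])
c=camera("scene"); cv2.imwrite("pics/s10.png",cv2.resize(c["frame"][170:260,210:320],None,fx=6.5,fy=6.5,interpolation=2))
E
```

```text
time: 9.22
tcp_pos: [0.6302, -0.0871, 0.1962]
ee_rot: [-1.445, 1.547, -3.061]
force: [0.3, 0.2, 0.1]
opening: 0.701
[[0.05383469 0.01496004 0.19617865]]
-0.00013435840190845205 [ 0.63040964 -0.08711916  0.19667865] [-0.50106907  0.21418304  1.25860948]
```

View pics/w10.png

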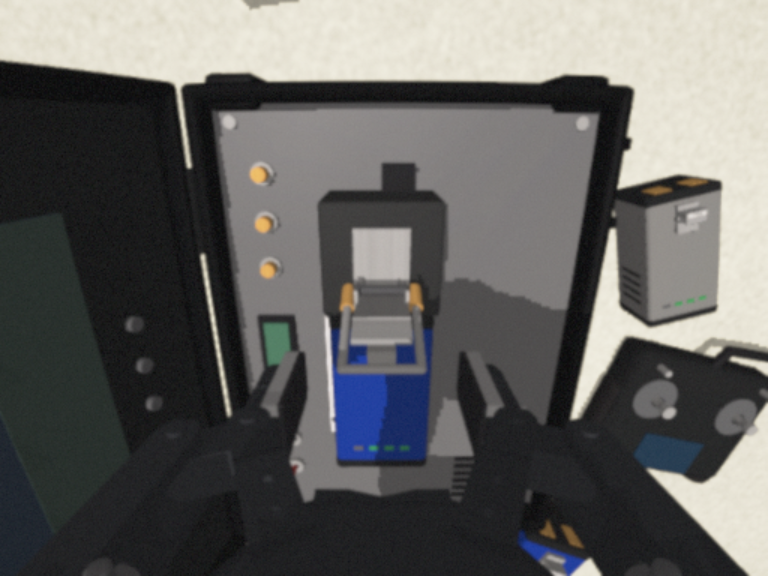

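View pics/s10.png

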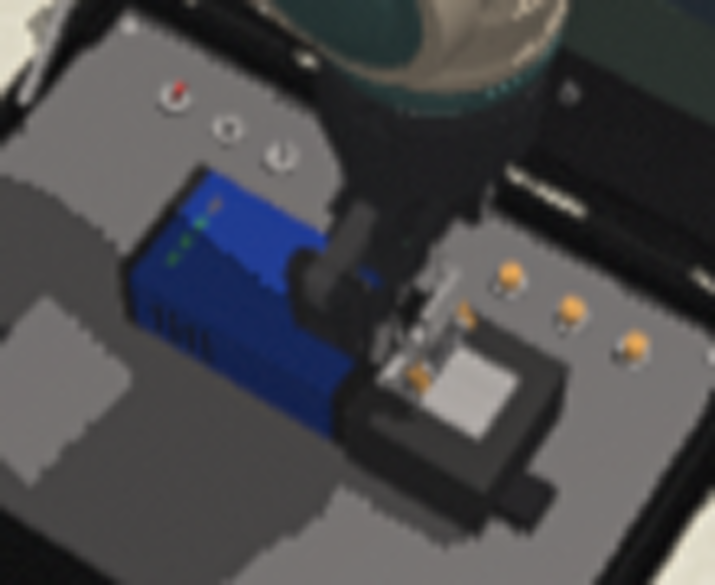

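Run:
```python
from h import *
np.set_printoptions(precision=4,suppress=True)
c9=dict(np.load("w9.npz")); c10=dict(np.load("w10.npz"))
cv2.imwrite("pics/w10c.png",cv2.resize(c10["frame"][175:275,170:340],None,fx=4.5,fy=4.5,interpolation=2))
p=T()[0]; print("tcp px",proj(c10,p)*1.5,(proj(c10,p)-[170,175])*4.5)
for a,b in [((268,203),(336,367)),((473,201),(431,367)),]:
    P=tri([c9,c10],[np.array([a[0]/3.5+150,a[1]/3]),np.array(b)/1.5]); print(w2c(P),proj(c10,P)*1.5)
```

```text
tcp px [[381.161  364.9239]] [[378.4831 307.2716]]
[[0.0543 0.0327 0.1985]] [[336.9958 366.993 ]]
[[ 0.0545 -0.0041  0.199 ]] [[428.7685 366.9702]]
```

View pics/w10c.png

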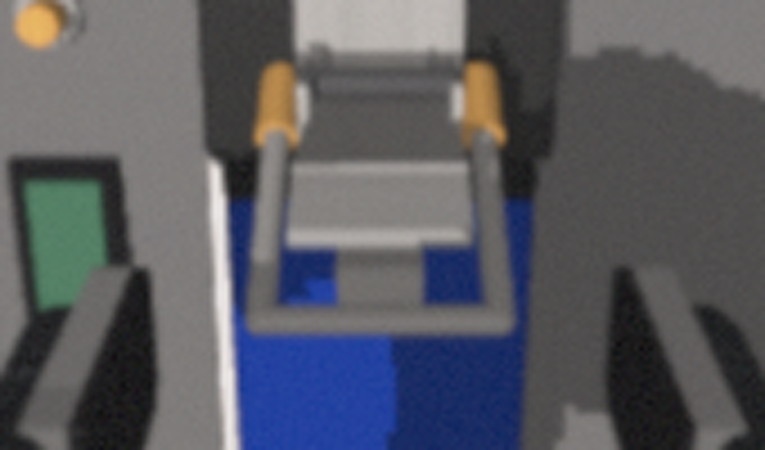

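```bash
python3 -m pendant '[{"offset":[3,0.5,0.4],"spin":0,"jaw":50},{"offset":[3,0.5,0.4],"spin":0,"jaw":42},{"offset":[3,0.5,0.4],"spin":0,"jaw":30},{"offset":[3,0.5,0.4],"spin":0,"jaw":30},{"offset":[3,0.5,0.4],"spin":0,"jaw":30},{"offset":[3,0.5,0.4],"spin":0,"jaw":30}]' 25;  python3 - <<'E'
from h import *
p=T()[0]; print(w2c(p))
c=camera("wrist"); np.savez("w11.npz",**c); cv2.imwrite("pics/w11.png",cv2.resize(c["frame"][150:300,150:360],None,fx=3.6,fy=3.6)); print(spin_needed(),T()[0],T()[2]["force"],proj(c,T()[0]))
E
```

```text
time: 10.07
tcp_pos: [0.631, -0.0873, 0.1941]
ee_rot: [-1.445, 1.548, -3.061]
force: [-0.7, 2.2, 2.0]
opening: 0.394
[[0.05468103 0.01481066 0.19406026]]
0.00016227259753165413 [ 0.63099205 -0.0873139   0.19404058] [-1.18566406  3.16129009  2.28890471] [[254.05956062 243.21560162]]
```

View pics/w11.png

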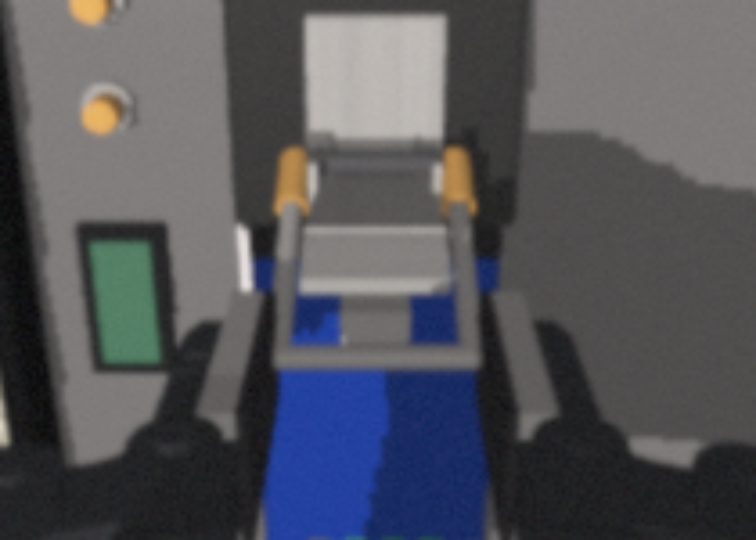

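```bash
python3 -m pendant '[{"offset":[0,0,0],"spin":0,"jaw":28},{"offset":[1.6,-5,0],"spin":0,"jaw":28},{"offset":[4.2,-9.9,0],"spin":0,"jaw":28},{"offset":[7.4,-14.8,0],"spin":0,"jaw":28}]' 30;  python3 - <<'E'
from h import *
p=T()[0]; print(w2c(p))
c=camera("wrist"); cv2.imwrite("pics/w12.png",cv2.resize(c["frame"][100:300,150:360],None,fx=3,fy=3)); print(spin_needed(),T()[0],T()[2]["force"],proj(c,T()[0]))
E
```

```text
time: 10.62
tcp_pos: [0.6159, -0.0866, 0.1871]
ee_rot: [-1.441, 1.549, -3.057]
force: [1.7, 3.1, 0.8]
opening: 0.388
[[0.03958521 0.01483238 0.18706357]]
0.00024002410730594725 [ 0.61531195 -0.08655485  0.18663038] [-0.10492701  2.7448178   1.59921536] [[254.02168259 243.69640855]]
```

View pics/w12.png

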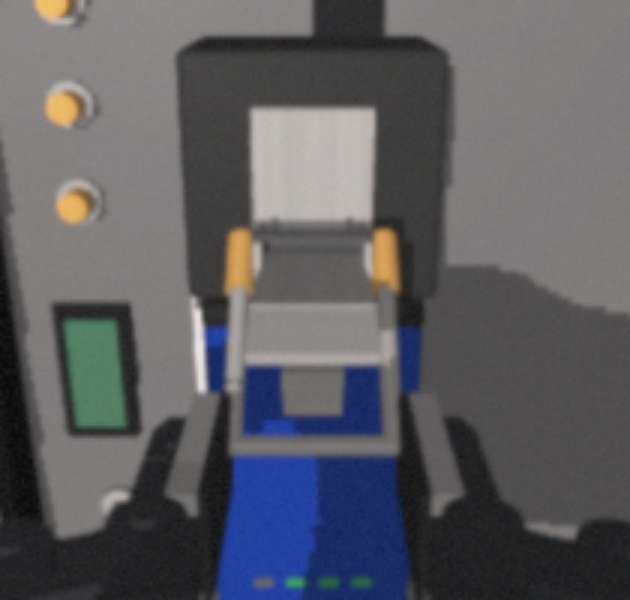

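```bash
python3 -m pendant '[{"offset":[3.1,-4.9,0],"spin":0,"jaw":28},{"offset":[7.7,-9.8,0],"spin":0,"jaw":28},{"offset":[12.4,-14.7,0],"spin":0,"jaw":28},{"offset":[17.5,-18.6,0],"spin":0,"jaw":28},{"offset":[23.5,-21.4,0],"spin":0,"jaw":28},{"offset":[29.6,-23.8,0],"spin":0,"jaw":28},{"offset":[29.6,-24.7,0],"spin":0,"jaw":28},{"offset":[29.6,-24.7,0],"spin":0,"jaw":28}]' 30;  python3 - <<'E'
from h import *
p=T()[0]; print(w2c(p))
c=camera("wrist"); np.savez("w13.npz",**c); cv2.imwrite("pics/w13.png",cv2.resize(c["frame"][100:300,150:360],None,fx=3,fy=3)); print(spin_needed(),T()[0],T()[2]["force"],proj(c,T()[0]))
E
```

```text
time: 11.68
tcp_pos: [0.59, -0.0855, 0.1576]
ee_rot: [-1.454, 1.548, -3.07]
force: [2.3, 3.3, 1.5]
opening: 0.39
[[0.01362302 0.01473337 0.15755906]]
0.00017330978164609157 [ 0.59000191 -0.08550399  0.15763577] [2.4195292  2.34619504 1.39923271] [[254.03492066 243.2723717 ]]
```

View pics/w13.png

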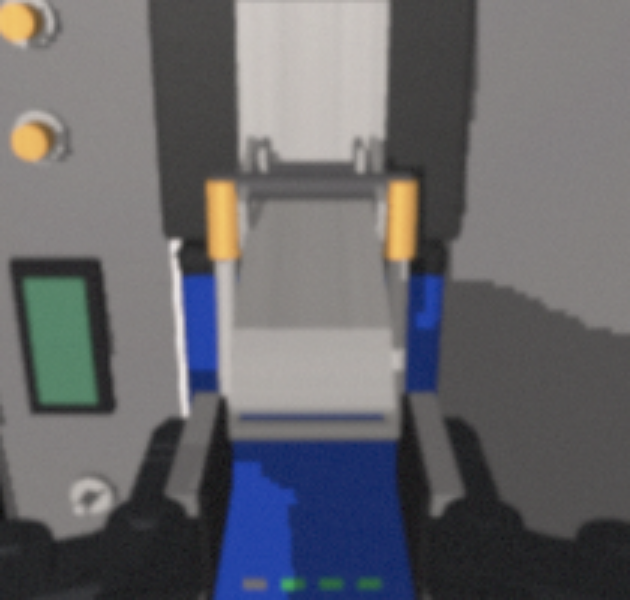

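```bash
python3 -m pendant '[{"offset":[7,0.2,0],"spin":0,"jaw":28},{"offset":[14,0.3,0],"spin":0,"jaw":28},{"offset":[20,0.5,0],"spin":0,"jaw":28},{"offset":[20,0.5,0],"spin":0,"jaw":28}]' 30;  python3 -m pendant '[{"offset":[1.5,0,0],"spin":0,"jaw":28},{"offset":[1.5,0,0],"spin":0,"jaw":28}]' 30
python3 - <<'E'
from h import *
p=T()[0]; print(w2c(p))
c=camera("wrist"); np.savez("w14.npz",**c); cv2.imwrite("pics/w14.png",cv2.resize(c["frame"][100:300,150:360],None,fx=3,fy=3)); print(spin_needed(),T()[0],T()[2]["force"],proj(c,T()[0]))
c=camera("scene"); cv2.imwrite("pics/s14.png",cv2.resize(c["frame"][170:260,210:320],None,fx=6.5,fy=6.5,interpolation=2))
E
```

```text
time: 12.22
tcp_pos: [0.5898, -0.0855, 0.1368]
ee_rot: [-1.462, 1.547, -3.078]
force: [1.5, 2.6, 2.1]
opening: 0.393
time: 12.48
tcp_pos: [0.5898, -0.0855, 0.1352]
ee_rot: [-1.466, 1.547, -3.082]
force: [1.5, 3.4, 1.9]
opening: 0.391
[[0.0134568  0.014716   0.13524647]]
0.0002279379436740392 [ 0.58978504 -0.08549868  0.13528475] [1.2057121  2.84941335 1.9071425 ] [[254.04433709 243.27406386]]
```

View pics/w14.png

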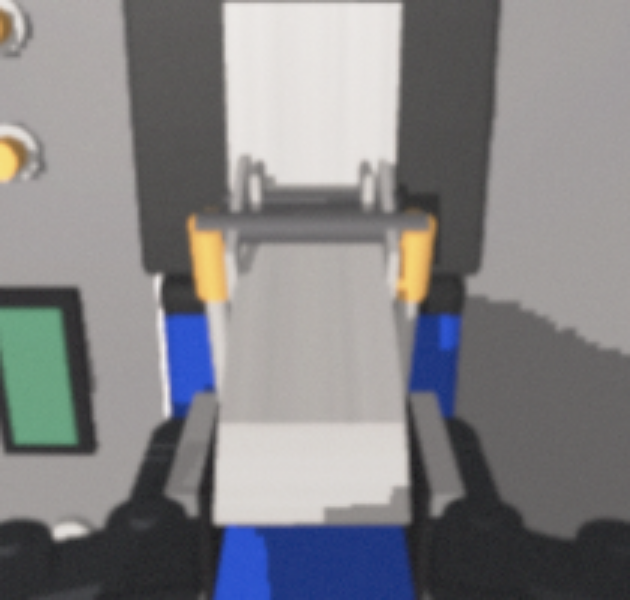

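View pics/s14.png

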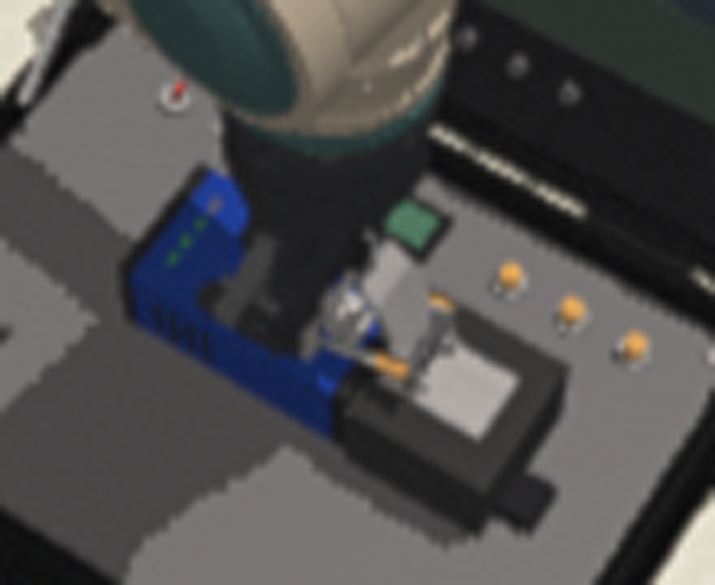

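```bash
python3 -m pendant '[{"offset":[1.3,0,0],"spin":0,"jaw":28},{"offset":[1.3,0,0],"spin":0,"jaw":28},{"offset":[1.2,3,0],"spin":0,"jaw":28},{"offset":[1.2,6,0],"spin":0,"jaw":28},{"offset":[1.1,8,0],"spin":0,"jaw":28},{"offset":[1.1,8,0],"spin":0,"jaw":28}]' 30;  python3 -m pendant '[{"offset":[0,1.5,0],"spin":0,"jaw":28},{"offset":[0,1.5,0],"spin":0,"jaw":28}]' 30
python3 - <<'E'
from h import *
p=T()[0]; print(w2c(p))
c=camera("wrist"); np.savez("w15.npz",**c); cv2.imwrite("pics/w15.png",cv2.resize(c["frame"][100:300,150:360],None,fx=3,fy=3)); print(spin_needed(),T()[0],T()[2]["force"],proj(c,T()[0]))
E
```

```text
time: 13.32
tcp_pos: [0.5963, -0.0857, 0.1331]
ee_rot: [-1.497, 1.541, -3.113]
force: [-7.5, 3.2, 3.1]
opening: 0.389
time: 13.58
tcp_pos: [0.5963, -0.0857, 0.133]
ee_rot: [-1.511, 1.537, -3.128]
force: [-10.4, 4.0, 6.6]
opening: 0.391
[[0.01994133 0.01477614 0.13299285]]
-2.2774325131758033e-05 [ 0.59629827 -0.08575348  0.13297687] [-9.11809699  4.0593202   7.19931808] [[254.05934454 243.23524009]]
```

View pics/w15.png

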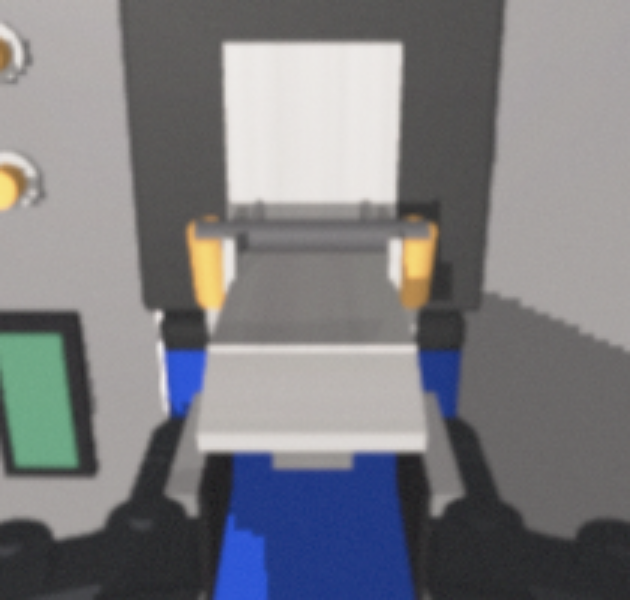

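Run:
```python
from h import *
np.set_printoptions(precision=4,suppress=True)
c9=dict(np.load("w9.npz")); 
print("w9 base end",w2c(onz(c9,[368/3.5+150,377/3],.134)),"nose",w2c(onz(c9,[368/3.5+150,348/3],.1455)), "blue edge",w2c(onz(c9,[250/3.5+150,283/3],.133)),"blk",w2c(onz(c9,[240/3.5+150,250/3],.133)))
for n,be,bl,ke in [("w13",(200,275),(200,238),None),("w14",(180,315),(140,272),None),("w15",(180,350),(150,308),(312,468))]:
    c=dict(np.load(n+".npz")); A=lambda q:np.array(q)/3+[150,100]
    print(n,"blue edge",w2c(onz(c,A(be),.133)),"blk",w2c(onz(c,A(bl),.133)))
    if ke: print("keep end at .134",w2c(onz(c,A(ke),.134)),"at .1455",w2c(onz(c,A(ke),.1455)))
c=dict(np.load("w15.npz"))
cv2.imwrite("pics/w15c.png",cv2.resize(c["frame"][190:280,195:315],None,fx=6.5,fy=6.5,interpolation=2))
```

```text
w9 base end [[0.0116 0.0146 0.134 ]] nose [[0.0209 0.0146 0.1455]] blue edge [[0.0382 0.0435 0.133 ]] blk [[0.0472 0.0455 0.133 ]]
w13 blue edge [[0.038  0.0395 0.133 ]] blk [[0.0467 0.0391 0.133 ]]
w14 blue edge [[0.038  0.0405 0.133 ]] blk [[0.047  0.0477 0.133 ]]
w15 blue edge [[0.0381 0.0406 0.133 ]] blk [[0.0471 0.0458 0.133 ]]
keep end at .134 [[0.0114 0.0148 0.134 ]] at .1455 [[0.0195 0.0148 0.1455]]
```

View pics/w15c.png

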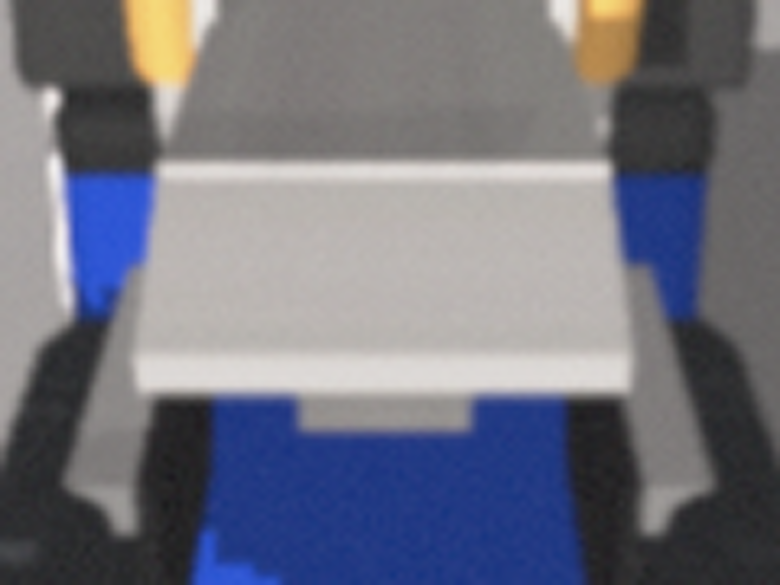

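The bar seems to be butting on the nose tip: TCP x stalled at 20 mm, and the fingertips are already on the pack top. I back off, and re-pinch with the bar nearer the tips so it can go lower.

```bash
python3 -m pendant '[{"offset":[0,-2,0],"spin":0,"jaw":28},{"offset":[0,-4,0],"spin":0,"jaw":28},{"offset":[0,-4,0],"spin":0,"jaw":28},{"offset":[0,-4,-0.4],"spin":0,"jaw":48},{"offset":[0,-4,-0.4],"spin":0,"jaw":48}]' 30;  python3 - <<'E'
from h import *
p=T()[0]; print(w2c(p))
c=camera("wrist"); np.savez("w16.npz",**c); cv2.imwrite("pics/w16.png",cv2.resize(c["frame"][160:290,180:330],None,fx=5,fy=4.5,interpolation=2)); print(spin_needed(),T()[0],T()[2]["force"],proj(c,T()[0]))
E
```

```text
time: 14.25
tcp_pos: [0.5918, -0.0857, 0.1323]
ee_rot: [-1.496, 1.535, -3.113]
force: [0.7, -0.3, 0.3]
opening: 0.56
[[0.01546695 0.01464399 0.13232082]]
-0.0005057266061734289 [ 0.59188146 -0.08558705  0.1324335 ] [-0.13871927 -0.07221432  0.6474496 ] [[253.92212744 243.23241722]]
```

View pics/w16.png

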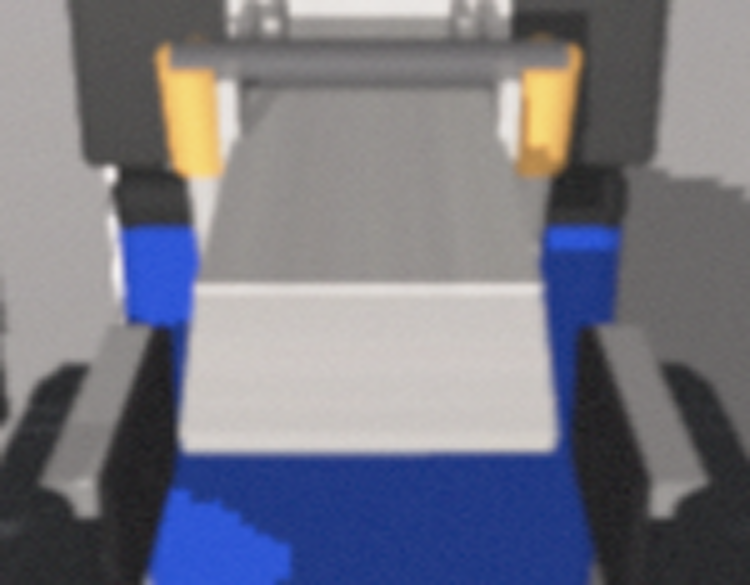

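```bash
python3 -m pendant '[{"offset":[-3.2,0,0],"spin":0,"jaw":48},{"offset":[-3.2,0,0],"spin":0,"jaw":40},{"offset":[-3.2,0,0],"spin":0,"jaw":28},{"offset":[-3.2,0,0],"spin":0,"jaw":28},{"offset":[-3.2,0,0],"spin":0,"jaw":28}]' 30;  python3 -m pendant '[{"offset":[1.5,-0.5,0],"spin":0,"jaw":28},{"offset":[3,-0.5,0],"spin":0,"jaw":28},{"offset":[3,-0.5,0],"spin":0,"jaw":28}]' 30
python3 - <<'E'
from h import *
p=T()[0]; print(w2c(p), T()[2]["force"])
E
```

```text
time: 14.92
tcp_pos: [0.5921, -0.0854, 0.1357]
ee_rot: [-1.506, 1.535, -3.123]
force: [0.6, 2.2, -0.2]
opening: 0.39
time: 15.3
tcp_pos: [0.5921, -0.0854, 0.1347]
ee_rot: [-1.49, 1.538, -3.107]
force: [-2.2, 2.1, 8.5]
opening: 0.383
[[0.01575885 0.01492708 0.13473287]] [-2.15140852  2.11017114  8.51856295]
```

```bash
python3 -m pendant '[{"offset":[0.3,2,0],"spin":0,"jaw":28},{"offset":[0.3,4,0],"spin":0,"jaw":28},{"offset":[0.3,6,0],"spin":0,"jaw":28},{"offset":[0.3,6,0],"spin":0,"jaw":28}]' 30;  python3 - <<'E'
from h import *
p=T()[0]; print(w2c(p), T()[2]["force"])
c=camera("wrist"); np.savez("w17.npz",**c); cv2.imwrite("pics/w17.png",cv2.resize(c["frame"][160:290,180:330],None,fx=5,fy=4.5,interpolation=2)); print(spin_needed())
E
```

```text
time: 15.8
tcp_pos: [0.5954, -0.0856, 0.1349]
ee_rot: [-1.509, 1.531, -3.126]
force: [-17.2, 2.7, 11.4]
opening: 0.388
[[0.01907536 0.01490869 0.13490777]] [-17.19264041   2.66848062  11.38507293]
-0.0004178784206092523
```

View pics/w17.png

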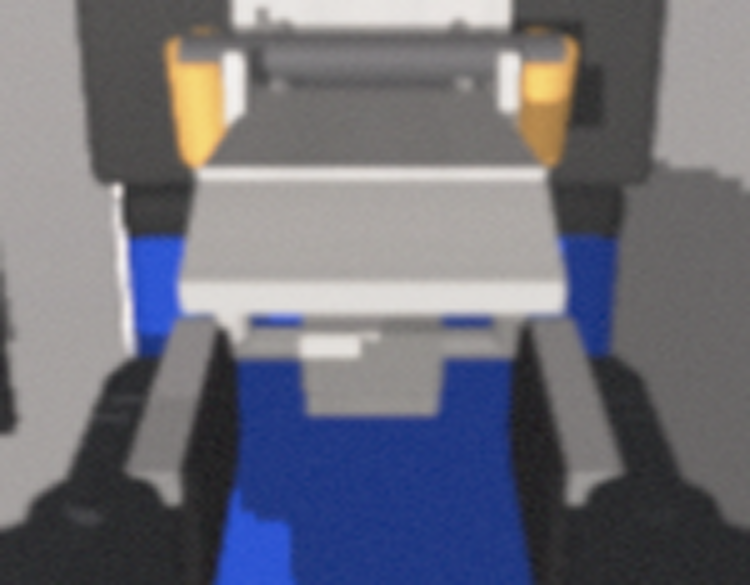

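```bash
python3 - <<'E'
from h import *
np.set_printoptions(precision=4,suppress=True)
c=dict(np.load("w17.npz")); A=lambda x,y:np.array([x/5+180,y/4.5+160])
for n,q,z in [("bar",(265,345),.137),("bar hi",(265,345),.139),("base end",(372,415),.134),("nose tip top",(330,357),.1455),("blue edge",(160,237),.133),("blk",(110,185),.133)]: print(n,w2c(onz(c,A(*q),z)))
E
python3 -m pendant '[{"offset":[0,-0.2,0],"spin":0,"jaw":28}]' 30
```

```text
bar [[0.025  0.0274 0.137 ]]
bar hi [[0.0263 0.0273 0.139 ]]
base end [[0.0119 0.0147 0.134 ]]
nose tip top [[0.0285 0.0194 0.1455]]
blue edge [[0.039  0.0397 0.133 ]]
blk [[0.0464 0.0451 0.133 ]]
time: 15.98
tcp_pos: [0.5941, -0.0855, 0.135]
ee_rot: [-1.517, 1.528, -3.133]
force: [-1.6, 1.0, 0.9]
opening: 0.386
```

Run:
```python
from h import *
np.set_printoptions(precision=1,suppress=True)
c=dict(np.load("w17.npz"))
kx=.0245
for n,x,z in [("nose top tip",-.003,.0065),("nose under tip",-.003,.0035),("bar in throat",0,0),("bar top of nose",0,.0085),("bar before nose",-.005,0),("bar before nose hi",-.005,.004),("post top",.003,.0065)]:
    for y in (.0066,.0226): print(n,(proj(c,c2w(kx+x,y,.139+z))[0]-[180,160])*[5,4.5])
c=camera("wrist");np.savez("w18.npz",**c); cv2.imwrite("pics/w18.png",cv2.resize(c["frame"][190:270,195:315],None,fx=6.5,fy=6.5,interpolation=2))
```

```text
nose top tip [443.2 404.1]
nose top tip [303.1 404.5]
nose under tip [441.9 390.8]
nose under tip [304.3 391.1]
bar in throat [440.8 356.2]
bar in throat [305.  356.6]
bar top of nose [444.7 393. ]
bar top of nose [301.8 393.4]
bar before nose [440.  388.6]
bar before nose [305.9 389. ]
bar before nose hi [441.8 406. ]
bar before nose hi [304.4 406.4]
post top [444.3 363.6]
post top [302.  363.9]
```

View pics/w18.png

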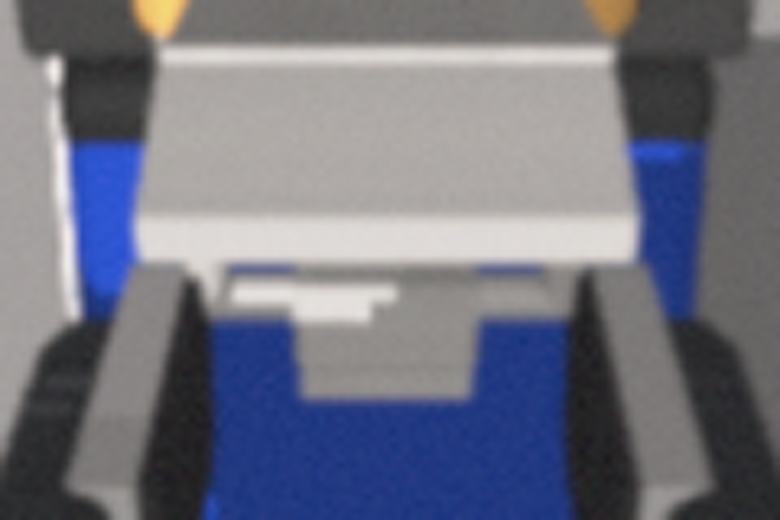

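The bar is under the keeper nose: in w18 it runs along row 297, and the nose tip edge is at row 365 over it. I hold it against the post briefly, then release and lift away.

```bash
python3 -m pendant '[{"offset":[0.2,1.5,0],"spin":0,"jaw":28},{"offset":[0.2,1.5,0],"spin":0,"jaw":28},{"offset":[0.2,1.5,0],"spin":0,"jaw":28},{"offset":[0,1,0],"spin":0,"jaw":48},{"offset":[0,1,0],"spin":0,"jaw":50},{"offset":[0,1,0],"spin":0,"jaw":50}]' 30;  python3 - <<'E'
from h import *
p=T()[0]; print(w2c(p), T()[2]["force"])
c=camera("wrist"); np.savez("w19.npz",**c); cv2.imwrite("pics/w19.png",cv2.resize(c["frame"][160:290,180:330],None,fx=5,fy=4.5,interpolation=2)); print(spin_needed())
E
```

```text
time: 16.77
tcp_pos: [0.5953, -0.0857, 0.1348]
ee_rot: [-1.512, 1.529, -3.129]
force: [-0.3, -0.4, 0.3]
opening: 0.585
[[0.01899285 0.01478098 0.13476533]] [-0.29982875 -0.38480705  0.26058316]
-0.0005256227379497602
```

View pics/w19.png

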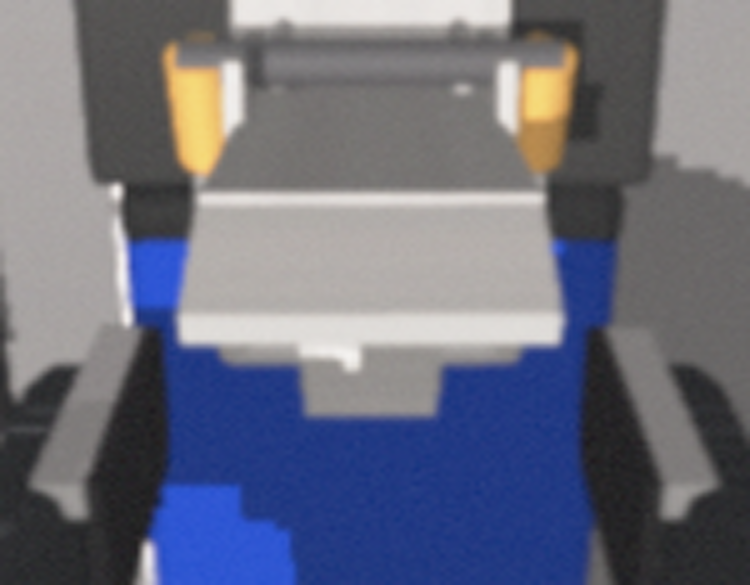

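```bash
python3 -m pendant '[{"offset":[-15,0,0],"spin":0,"jaw":50},{"offset":[-50,0,0],"spin":0,"jaw":50},{"offset":[-90,-5,0],"spin":0,"jaw":50},{"offset":[-90,-15,0],"spin":0,"jaw":40},{"offset":[-90,-30,0],"spin":0,"jaw":20},{"offset":[-90,-30,0],"spin":0,"jaw":0},{"offset":[-90,-30,0],"spin":0,"jaw":0}]' 30;  python3 - <<'E'
from h import *
p=T()[0]; print(w2c(p), T()[2]["force"])
c=camera("wrist"); np.savez("w20.npz",**c); cv2.imwrite("pics/w20.png",cv2.resize(c["frame"][:300,100:400],None,fx=2.6,fy=2,interpolation=2)); print(spin_needed())
c=camera("scene"); cv2.imwrite("pics/s20.png",cv2.resize(c["frame"][170:260,210:320],None,fx=6.5,fy=6.5,interpolation=2))
E
```

```text
time: 17.7
tcp_pos: [0.5693, -0.0842, 0.2258]
ee_rot: [-1.515, 1.528, -3.132]
force: [0.5, 0.3, 0.1]
opening: 0.001
[[-0.00708366  0.01508083  0.22582979]] [0.46165057 0.33500771 0.13240738]
-0.0006095080795096575
```

View pics/w20.png

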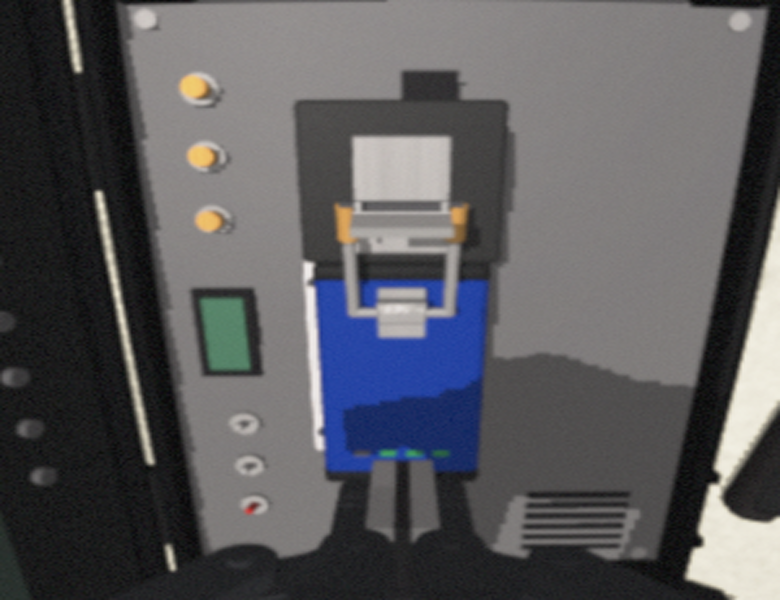

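View pics/s20.png

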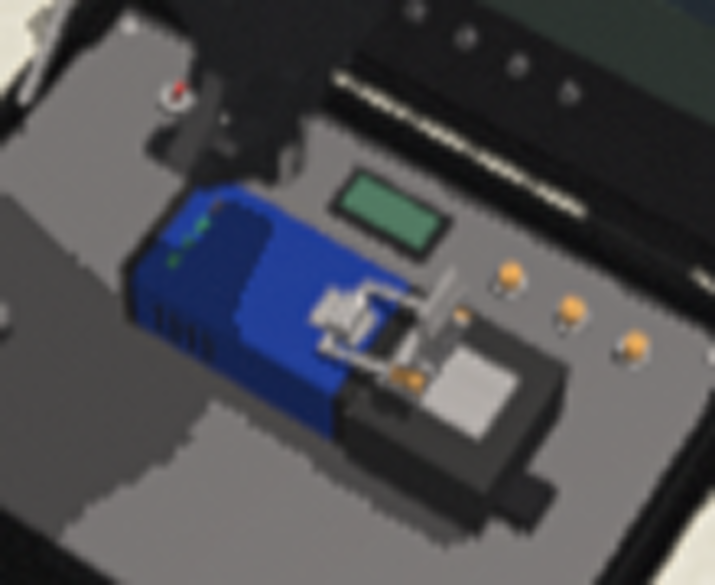

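The loop bar sits under the keeper nose (w20: 400,312) and the lever stands (400,215). Next I compute the arc for pressing the lever with closed fingers.

Run:
```python
from h import *
for x,z in [(.035,.226),(.035,.187),(.048,.187),(.0575,.187),(.066,.185),(.074,.181),(.0813,.176),(.0872,.1695),(.0917,.162),(.0947,.1537),(.096,.147)]: print(x,z,off(c2w(x,.0148,z)))
```

```text
0.035 0.226 [-2.1 41.9  0.3]
0.035 0.187 [36.9 43.6  0.2]
0.048 0.187 [36.3 56.6  0.2]
0.0575 0.187 [35.9 66.   0.2]
0.066 0.185 [37.6 74.6  0.1]
0.074 0.181 [41.2 82.8  0.1]
0.0813 0.176 [45.9 90.3  0.1]
0.0872 0.1695 [52.1 96.5  0.1]
0.0917 0.162 [5.940e+01 1.013e+02 1.000e-01]
0.0947 0.1537 [6.760e+01 1.046e+02 1.000e-01]
0.096 0.147 [ 74.2 106.2   0. ]
```

```bash
python3 -m pendant '[{"offset":[-2,21,0.2],"spin":0,"jaw":0},{"offset":[-2,42,0.2],"spin":0,"jaw":0},{"offset":[18,43,0.2],"spin":0,"jaw":0},{"offset":[37,43.6,0.2],"spin":0,"jaw":0},{"offset":[36.6,50,0.2],"spin":0,"jaw":0},{"offset":[36.3,56.6,0.2],"spin":0,"jaw":0},{"offset":[36.3,56.6,0.2],"spin":0,"jaw":0}]' 30;  python3 - <<'E'
from h import *
p=T()[0]; print(w2c(p), T()[2]["force"])
c=camera("wrist"); np.savez("w21.npz",**c); cv2.imwrite("pics/w21.png",cv2.resize(c["frame"][:300,100:400],None,fx=2.6,fy=2,interpolation=2)); print(spin_needed())
E
```

```text
time: 18.68
tcp_pos: [0.6251, -0.0871, 0.188]
ee_rot: [-1.507, 1.53, -3.124]
force: [-0.4, -0.5, 0.3]
opening: 0.001
[[0.04881091 0.01472353 0.18795819]] [-0.39184625 -0.45056088  0.30874225]
-0.000499763403048803
```

View pics/w21.png

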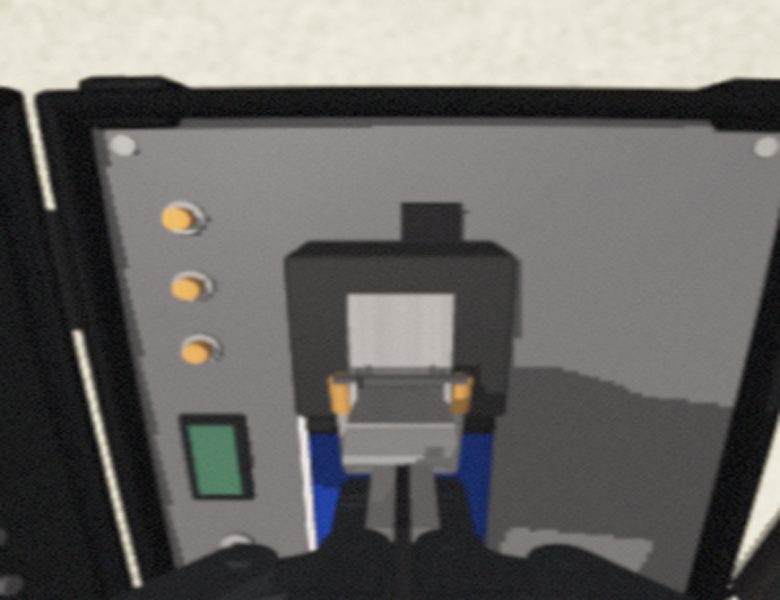

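```bash
python3 -m pendant '[{"offset":[0.3,4,0.1],"spin":0,"jaw":0},{"offset":[0.6,8.7,0.1],"spin":0,"jaw":0},{"offset":[1.3,13,0.1],"spin":0,"jaw":0},{"offset":[2.3,17.3,0.1],"spin":0,"jaw":0},{"offset":[4,21.5,0.1],"spin":0,"jaw":0},{"offset":[5.9,25.5,0.1],"spin":0,"jaw":0},{"offset":[5.9,25.5,0.1],"spin":0,"jaw":0}]' 30;  python3 - <<'E'
from h import *
p=T()[0]; print(w2c(p), T()[2]["force"])
c=camera("wrist"); np.savez("w22.npz",**c); cv2.imwrite("pics/w22.png",cv2.resize(c["frame"][:300,100:400],None,fx=2.6,fy=2,interpolation=2)); print(spin_needed())
c=camera("scene"); cv2.imwrite("pics/s22.png",cv2.resize(c["frame"][170:260,210:320],None,fx=6.5,fy=6.5,interpolation=2))
E
```

```text
time: 19.6
tcp_pos: [0.6502, -0.0884, 0.1804]
ee_rot: [-1.511, 1.529, -3.128]
force: [-0.4, 0.2, 1.3]
opening: 0.005
[[0.07392929 0.01460888 0.18037406]] [-0.39420027  0.21209572  1.25510792]
-0.00047065954391656284
```

View pics/w22.png

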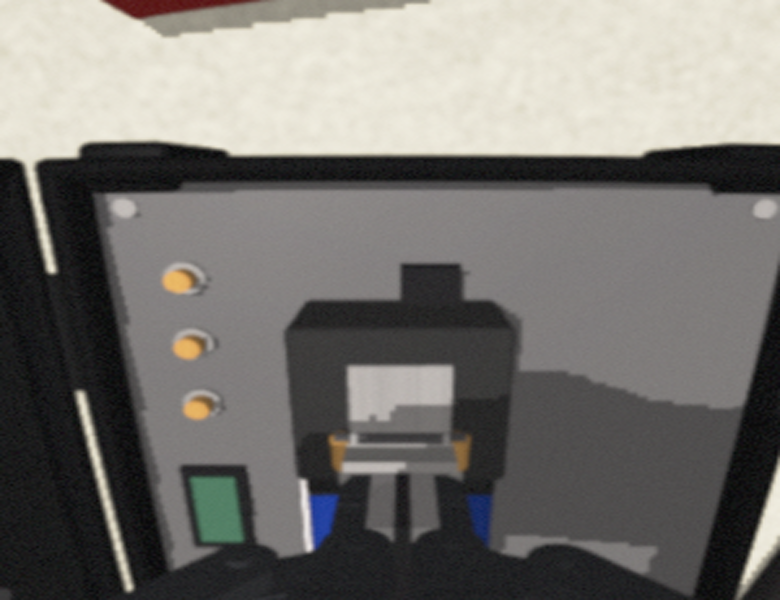

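View pics/s22.png

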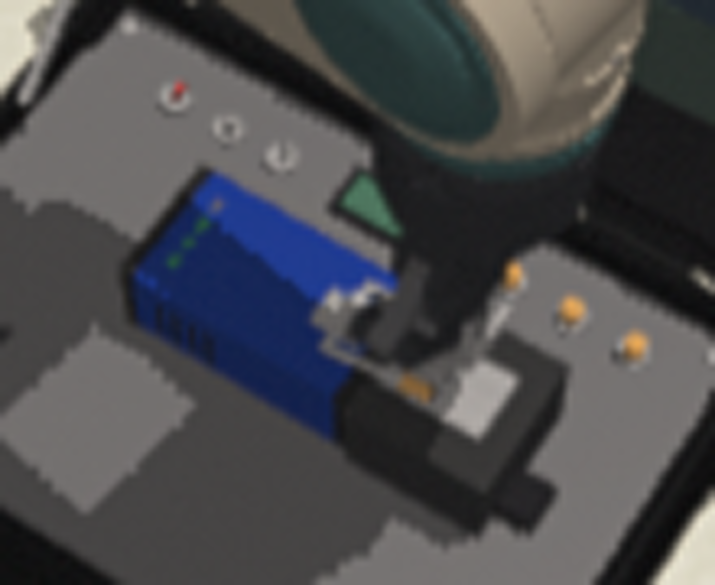

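```bash
python3 -m pendant '[{"offset":[2.5,3.6,0.1],"spin":0,"jaw":0},{"offset":[5.1,7.2,0.1],"spin":0,"jaw":0},{"offset":[8.3,10.5,0.1],"spin":0,"jaw":0},{"offset":[11.8,13.5,0.1],"spin":0,"jaw":0},{"offset":[15.6,16,0.1],"spin":0,"jaw":0},{"offset":[15.6,16,0.1],"spin":0,"jaw":0}]' 30;  python3 - <<'E'
from h import *
p=T()[0]; print(w2c(p), T()[2]["force"])
c=camera("wrist"); np.savez("w23.npz",**c); cv2.imwrite("pics/w23.png",cv2.resize(c["frame"][100:300,150:350],None,fx=3.5,fy=3,interpolation=2)); print(spin_needed())
c=camera("scene"); cv2.imwrite("pics/s23.png",cv2.resize(c["frame"][170:260,210:320],None,fx=6.5,fy=6.5,interpolation=2))
E
```

```text
time: 20.45
tcp_pos: [0.665, -0.0892, 0.1628]
ee_rot: [-1.521, 1.527, -3.137]
force: [0.1, -0.4, -0.1]
opening: 0.003
[[0.0886966  0.01449788 0.16275501]] [ 0.12924124 -0.43027296 -0.13398474]
-0.0005264524754702293
```

View pics/w23.png

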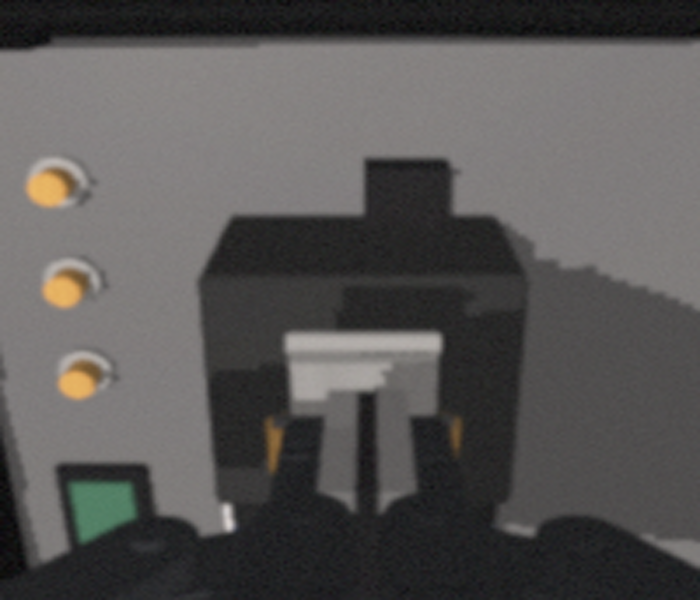

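View pics/s23.png

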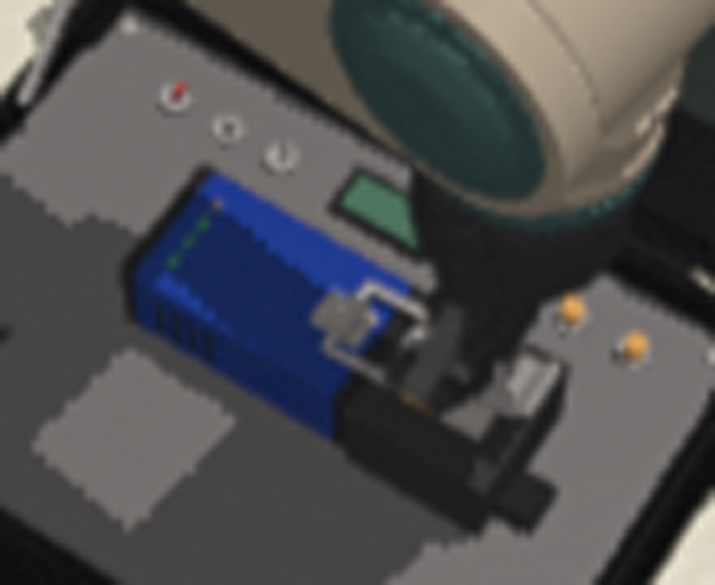

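The lever already looks down (w23: lip edge at row 340) and there is no load. I press down to make sure.

```bash
python3 -m pendant '[{"offset":[6,1,0],"spin":0,"jaw":0},{"offset":[12,1.2,0],"spin":0,"jaw":0},{"offset":[16,1.4,0],"spin":0,"jaw":0},{"offset":[18.5,1.5,0],"spin":0,"jaw":0},{"offset":[18.5,1.5,0],"spin":0,"jaw":0}]' 30;  python3 - <<'E'
from h import *
p=T()[0]; print(w2c(p), T()[2]["force"])
E
python3 -m pendant '[{"offset":[-10,0,0],"spin":0,"jaw":0},{"offset":[-50,-10,0],"spin":0,"jaw":0},{"offset":[-100,-50,0],"spin":0,"jaw":0},{"offset":[-130,-90,0],"spin":0,"jaw":0},{"offset":[-130,-110,0],"spin":0,"jaw":0},{"offset":[-130,-110,0],"spin":0,"jaw":0},{"offset":[-130,-110,0],"spin":0,"jaw":0}]' 30;  python3 - <<'E'
from h import *
p=T()[0]; print(w2c(p), T()[2]["force"])
c=camera("wrist"); np.savez("w24.npz",**c); cv2.imwrite("pics/w24.png",cv2.resize(c["frame"][:200,150:350],None,fx=3.5,fy=3,interpolation=2)); print(spin_needed())
c=camera("scene"); cv2.imwrite("pics/s24.png",cv2.resize(c["frame"][170:260,210:320],None,fx=6.5,fy=6.5,interpolation=2))
E
```

```text
time: 21.18
tcp_pos: [0.6656, -0.0892, 0.147]
ee_rot: [-1.511, 1.528, -3.127]
force: [-5.4, 0.7, 10.6]
opening: 0.0
[[0.08929784 0.0144266  0.1470435 ]] [-5.40514939  0.69471776 10.63425046]
time: 22.05
tcp_pos: [0.5617, -0.0841, 0.281]
ee_rot: [-1.516, 1.528, -3.133]
force: [-0.1, 0.3, -0.1]
opening: -0.002
[[-0.01473979  0.01483144  0.28096473]] [-0.12374775  0.33581649 -0.1072872 ]
-0.00045245760206746866
```

View pics/w24.png

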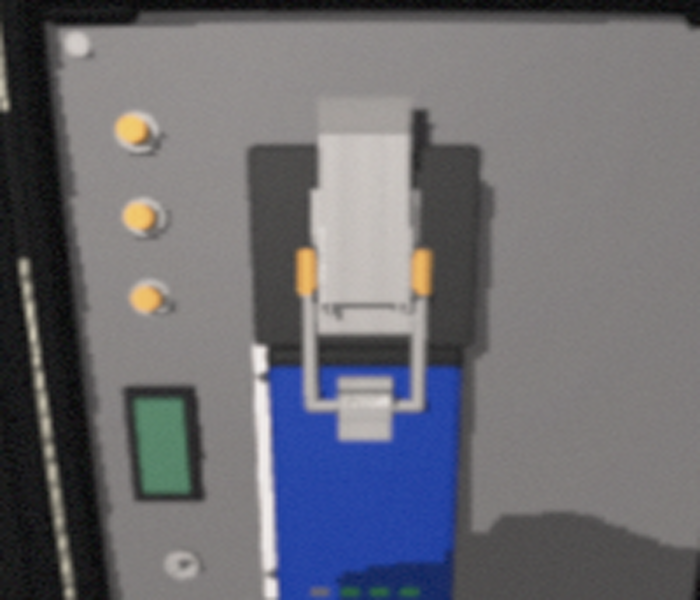

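View pics/s24.png

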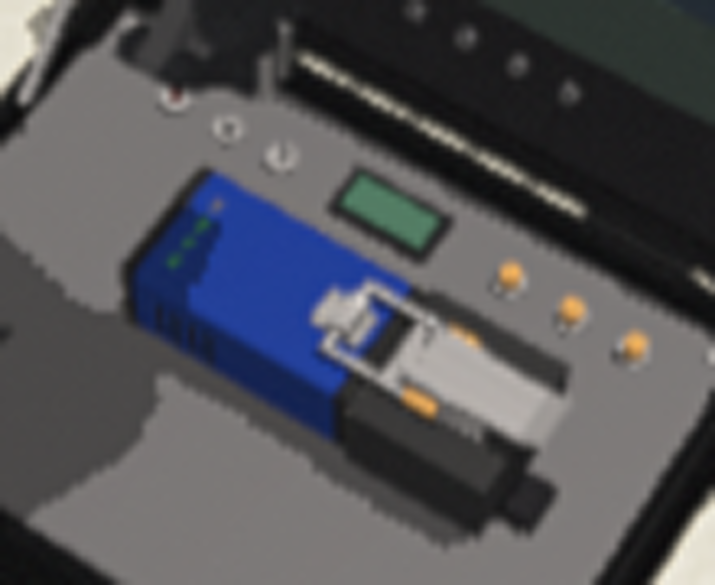

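The latch is closed: the lever is flat (365,200) and the bar is under the keeper (365,405). I check the fit numerically.

Run:
```python
from h import *
np.set_printoptions(precision=4,suppress=True)
c=dict(np.load("w24.npz")); f=c["frame"]
m=bluemask(f); n,l,st,ce=cv2.connectedComponentsWithStats(m); i=1+st[1:,4].argmax(); print(st[i])
mm=(l==i)
# side edges of blue per row (rows 125..), fit lines on z=.133
rows=range(145,185); 
for nm,fn in (("L",min),("R",max)):
    P=onz(c,[[fn(np.where(mm[r])[0])+(-.5 if nm=="L" else .5),r] for r in rows],.133); C=w2c(P); k=np.polyfit(C[:,0],C[:,1],1); print(nm,"slope rel case",k[0],"y at x=0",k[1])
A=lambda x,y:np.array([x/3.5+150,y/3])
for nm,q,z in [("packfrontL",(270,345),.133),("blue edgeL",(272,366),.133),("blue edgeR",(458,366),.133),("blkL",(256,343),.133),("blkR",(473,343),.133),("rail far outer",(254,345),.097),("rail near outer",(265,598),.097),("handle end L",(318,98),.147),("handle root",(318,333),.150)]: print(nm,w2c(onz(c,A(*q),z)))
g=cv2.resize(f[95:205,210:300],None,fx=6.5,fy=5.4,interpolation=2); cv2.imwrite("pics/w24c.png",g)
```

```text
[ 226  122   56   84 3555]
L slope rel case -0.0035347644620701574 y at x=0 0.043450621287427056
R slope rel case -0.0015603826423022844 y at x=0 -0.014739354446355565
packfrontL [[0.0462 0.0426 0.133 ]]
blue edgeL [[0.0389 0.0423 0.133 ]]
blue edgeR [[ 0.0389 -0.014   0.133 ]]
blkL [[0.0469 0.0468 0.133 ]]
blkR [[ 0.0468 -0.0183  0.133 ]]
rail far outer [[0.0425 0.0515 0.097 ]]
rail near outer [[-0.0662  0.052   0.097 ]]
handle end L [[0.1211 0.0263 0.147 ]]
handle root [[0.0517 0.0274 0.15  ]]
```

View pics/w24c.png

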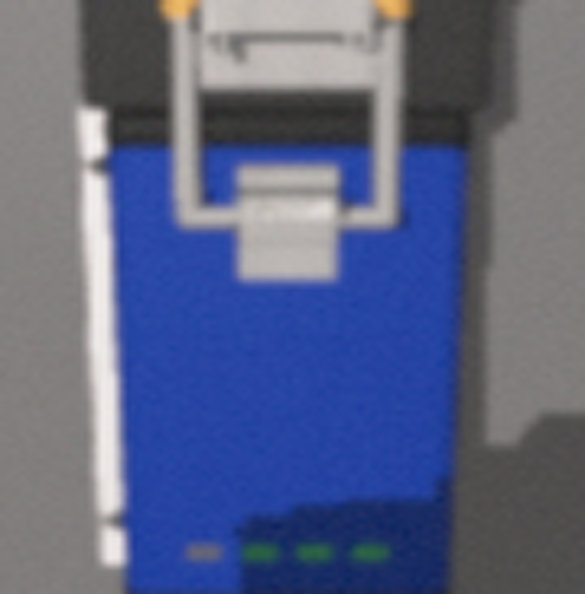

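```bash
python3 -c "
from plant import finish_job
print(finish_job())"
```

```text
the job is handed in; nothing more can be done
None
```

The blue pack is in its corner and latched, and I handed the job in at about 22 s of the 58 s allowed. `finish_job()` gives no verdict, so everything below comes from my own measurements.

**What I did:** I gripped the smaller blue pack and slid it against the rail and the block until the push stalled at about 25 N. Then I pinched the loop, carried the bar over the keeper nose and hooked it. With closed fingers I pressed the lever over centre until it met its stop (about 11 N up on the fingers), then withdrew.

**Last checks:**
- **Lever:** it looks flat, with its end where a closed lever should end.
- **Loop bar:** it is visible under the keeper nose.
- **Pack sideways:** it is centred on the block within about 0.2 mm, and about 0.4 mm from nominal against the rail.
- **Pack squareness:** within about 0.004 rad of the case.
- **Pack to block:** the visible gap is about 0.7 mm or less.
- **Robot:** it is clear of everything, with no force on the tool.

**What failed or disagreed:**
- **First hooking try:** the bar butted on the nose tip, so I backed off and pinched it again 3 mm lower on the fingers.
- **After I released the pack:** the camera showed a gap of about 3 mm to the block, probably the spring contacts pushing it back. The latch closed that gap.
- **Camera offsets:** my camera frame reads about 2 mm long in x and 1 mm short in y. I therefore judged the fit against the block and rail, not in absolute coordinates.
- **Not measured:** I did not measure the spare pack, radio, tripod and screwdriver at the end. No move went near them.

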